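# Load a drive cassette into the test dock and clamp it home

### The arm

A 6-joint arm with a two-finger parallel gripper is mounted at the origin on the work surface. World frame = base frame: x ahead of the robot, y to its left, z up, the work surface at z = 0. Lengths are in m, angles in rad, forces in N, time in s.
With the tool pointing down it reaches from about 0.25 to 0.725 m from the base axis. Payload 9.7 kg.
Tool frame: the origin (TCP) lies on the centre line of the jaws, within the pads' length; the fingertips stand 11 mm ahead of it and the grasp point (between the pads) lies 8 mm behind it; z points along the fingers, y is the line along which they close (so a half turn about z gives the same grasp; the last joint's range is limited). The gripper opens to 85 mm and grips with 20 to 120 N. Pads are 22 mm wide; open, the fingers measure 114 mm over their backs; the gripper's body (76 mm by 85 mm) begins 54 mm behind the grasp point. The pads swing forward as they close: fully open they stand 13 mm farther back than shut.
Start: joints at [-1.277, 0.087, 0.176, 1.66, 0, 1.571], TCP at [0.159, -0.526, 0.242] pointing down, gripper open.
Joint ranges: [-3.13, 3.13], [-0.85, 1.81], [-1.15, 1.24], [-2.2, 2.28], [-1.44, 1.52], [-3.14, 3.14]. Speed limits (rad/s): [2.22, 2.22, 2.57, 3.14, 3.14, 3.14].

### API

Orientations are given as a unit quaternion [x, y, z, w].
In Python, from cell import r, capture, calibration, models gives the robot as it stands. The module is installed in compiled form; this text tells all that it offers.
- The arm moves only by the tool apply_moves, never from a script. Its argument "plan" is a list that holds one entry, the list of rows, each a list of 7 numbers: the shift along the tool's x, y, z in m, then the turn, a rotation vector about the tool's x, y, z in degrees, then the closure, from -1 (fully open) to 1 (shut). A call has exactly 10 rows; each row shifts and turns the commanded pose from where the row before left it, along the tool's axes as they then stand; what a row does not reach is not made up. A row lasts 1/8 s, in which the tool goes at most 62.5 mm and 10.7 degrees, less where a joint would pass 70% of its speed; a pose out of reach is approached as far as the arm can. A call is refused whole if a number of a shift passes 0.0625 or a number of a turn 10.7, either way. A call with a gripper value outside its range is refused whole. The fingers move at their own pace and stop on an object; "squeeze" is the grip in N (left out, the last holds). Time passes only in rows, so rows that do not move let the fingers close, or fill a call up. It gives the time, the measured TCP pose, the force, the opening and the grip force at its end, in the units of the state.
- r.read_state(): the state, without advancing time (a new reading comes with each control period).
- capture(name): name is "side" or "top" or "wrist"; returns the picture (384x512x3 uint8, red, green, blue); there is no depth.
- calibration(name): a dict with "fx", "fy", "cx", "cy" (pixels), "eye" and "attitude" of the camera in the world. Camera axes: x right, y up, looking along -z (the intrinsics and any distortion apply to the point x, -y, -z); pixel columns grow to the right and rows downward; lengths in m; the calibration is good to about 2 mm. A picture is of the moment at which its call begins: read the wrist's pose just before it. calibration takes no time and is no camera call; for the wrist camera it gives the pose at the moment of the call.
- r.sign_off(): hands the job in; it is judged then, once.
Trained networks look in the newest picture that a camera, given by its name, has taken for a name from the list of things; names that differ only in an ending like _2 or _b are one class to them, and where a whole thing is asked for, a point or a joint stands for the part that bears it (a point fixed in the world has none). Each returns a list of dicts, best first, with "p" (0 to 1); they miss things now and then, are a little off and sometimes report something else, mostly with a low value. They report only what shows in the picture. A call takes as long as a camera call. They do not tell look-alikes from the thing itself.
- models.spot_in(camera, name): "rect" ([left, top, width, height] in pixels, round what is visible of it).
- models.pinpoint(camera, name): "point" ([column, row] in pixels: a listed point, or the origin of a listed thing).
The state is a dict: "time": time; "joint_positions": joint angles; "dq": joint speeds; "effort": joint torques, N m; "tool_pos": TCP position; "ee_rot": TCP orientation; "force": force on the tool from outside, world axes, zero at the start; "torque": the same for the moment, N m; "gripper_width": opening from 0.0 (shut) to 1.0 (fully open); "gripper_force": force on a finger pad.
Only numpy, scipy, OpenCV 4.12 (cv2) and the standard library are available. Lean on these libraries where they do the work, as an engineer would, in place of code of your own. Each camera call takes 0.05 s, during which the arm holds its last target. There are 200 camera calls.

### The job

Take the blue drive cassette out of the rack, feel for the dock's slot with it (the slot may stand a little off centre) and lower it in until it rests on the connector. Let go, then swing the red clamp over and press it down firmly but not hard, so that the clamp (not your hand on the cassette) drives the cassette fully home, and leave the clamp shut. Do not force the cassette against the dock, and leave the two silver cassettes and the screwdriver where they are.

Things in the scene. Friction and masses are not known exactly. Their poses are not given: they have to be found in the camera images.
- cassette: blue drive cassette, 50 (its x) x 16 (its y) x 75 mm (z, upright), 80 to 145 g; small white mark on top. Origin: centre of its underside. Stands loose in one of the three rack pockets (which one varies). Either way round is fine in the dock.
- rack: grey rack block fixed on the bench, 80 (x) x 210 (y) x 25 mm. Origin: centre of its underside. Three pockets 70 mm apart along its y, each 15 mm deep (floor 10 mm above the bench), a few mm wider than a cassette, whose 16 mm thickness lies along the rack's y.
- dock: drive test dock fixed on the bench: base 200 (x) x 130 (y) x 12 mm, yaw up to 0.3 rad. Origin: centre of the base's underside; its front (handle side) faces its -x. Two hinge posts at dock x = 75, y = +-50 mm, 124 mm high. With the clamp open, keep the contact force of cassette on dock (sum of all touching points) under 65 N; with it shut keep forces from above and below together under 170 N: about 15 N on the bar is enough, over 20 N is too much.
- nest_mid (a point): point of the dock at dock x = y = 0, 55 mm above the bench: middle of the travel of the black nest, which is 81 (x) x 62 (y) mm, top 55 mm high, slot 53 (dock x) x 19 (dock y) mm, 1 mm chamfer. The nest slides along dock y and stands anywhere up to 10 mm to either side of this point; the offset is in NO reading: see it or feel for it. It gives sideways at about 5 N.
- rest (a point): point of the dock at dock x = y = 0, 32 mm above the bench: height of the yellow connector plate in the slot at first; a cassette standing on it has its underside at 32, top at 107 mm. The plate yields downward with about 15 N of friction, does not spring back, and bottoms hard 10 mm lower: fully home = underside at 22, top at 97 mm.
- clamp (a joint): angle (rad) of the red clamp about its hinge (along dock y): 0 = arms level (shut, just where its roller meets the top of a cassette that is fully home), grows as it opens; 1.57 = arms upright; it starts at 1.65 to 1.95, leaning back away from the robot, and ends at 2.1. About 0.35 N m of friction holds it wherever it is left. The rubber roller, 72 mm from the hinge, meets a cassette resting on the unpressed connector at about 0.14 rad.
- clamp_hinge (a point): centre of the clamp's hinge axis, dock x = 75, y = 0, 112 mm above the bench; its x, y, z axes are those of the dock.
- clamp_bar (a point): middle of the clamp's steel handle bar, 12 mm diameter, along dock y, 58 mm clear between the two red arms, 145 mm from the hinge axis: at clamp angle a it lies at dock x = 75 - 145 cos a, height 112 + 145 sin a mm. Shut, the space under the bar down to the 12 mm high base is free.
- spare_a: silver cassette, same size, in the rack: bystander.
- spare_b: silver cassette, same size, in the rack: bystander.
- screwdriver: screwdriver with yellow handle, 130 mm long, lying on the bench between rack and dock: bystander.
Things that resemble listed ones, but are neither listed nor needed, are in the scene too. There is more than one size of the dock; the one meant has the size given above. Of the things that look like the cassette, the smaller one is meant.

How it is judged:
On the way, in this order (a step that is already met when the one before it is completed fails the run):
1. the blue cassette stands in the dock's slot, let go, clamp still open (y of cassette in the frame of dock between -0.012 and 0.012 m and x of cassette in the frame of dock between -0.004 and 0.004 m and angle between cassette's own z axis and vertical below 0.1 rad and angle between the x axis of cassette and the x axis of dock, either way round below 0.15 rad and z of cassette in the frame of dock below 0.038 m and contact force between the fingers and cassette below 0.5 N and value of joint clamp above 0.6 rad), for 0.2 s.
2. the clamp is shut and the cassette fully home (y of cassette in the frame of dock between -0.012 and 0.012 m and x of cassette in the frame of dock between -0.004 and 0.004 m and angle between cassette's own z axis and vertical below 0.1 rad and angle between the x axis of cassette and the x axis of dock, either way round below 0.15 rad and z of cassette in the frame of dock below 0.0245 m and value of joint clamp below 0.05 rad), for 0.2 s.
At the end, for the whole second after the job is handed in: the blue cassette is upright (within 0.1 rad), square (0.15 rad) in the dock's slot and fully home (within 2.5 mm of bottomed), at rest, the clamp shut (below 0.05 rad), bystanders within 20 mm of where they stood, nothing touched by the robot (all of step 2 and linear speed of cassette below 0.01 m/s and distance of each of spare_a, spare_b, screwdriver from where it was at the start of the episode below 0.02 m).
It fails at once if the cassette is forced against the dock while the clamp is open (over 65 N) (value of joint clamp above 0.6 rad and contact force between cassette and dock above 65 N).
It fails at once if the cassette is crushed under the clamp (over 170 N, top and bottom together) (contact force between cassette and dock above 170 N).
It fails at once if the cassette is driven in by hand while the clamp is open (value of joint clamp above 0.6 rad and y of cassette in the frame of dock between -0.012 and 0.012 m and x of cassette in the frame of dock between -0.004 and 0.004 m and angle between cassette's own z axis and vertical below 0.1 rad and angle between the x axis of cassette and the x axis of dock, either way round below 0.15 rad and z of cassette in the frame of dock below 0.0265 m).
It fails at once if a bystander is moved by more than 40 mm (distance of any of spare_a, spare_b, screwdriver from where it was at the start of the episode above 0.04 m).
It also fails if it takes over 72 s, if anything falls off the work surface, if the arm or the gripper's body presses on something with over 40 N, if the wrist force passes 120 N, or if a joint passes its speed limit or range.

## Working session

There is one attempt and no reset: what is moved stays moved. The work goes in short steps, Python scripts to look and compute and a tool call to move; the robot and the scene stay as the last step left them, time stands still between calls to the robot, and variables do not carry over. Pictures are saved under pics/ and viewed, at most 10 in all, crops included, and the job is handed in when it is done.

Besides the shell and the picture viewer there is one more tool, called in YAML: its name, and indented under it one key for each argument. apply_moves: Moves the arm, as the interface text tells. Its arguments: {"type":"object","properties":{"plan":{"type":"array","items":{"type":"array","items":{"type":"array","items":{"type":"number"}}}},"squeeze":{"type":"number"}},"required":["plan"]}

```bash
mkdir -p pics
cat > h.py <<'E'
import numpy as np, cv2
from scipy.spatial.transform import Rotation as R
from cell import r, capture, calibration, models
def proj_ray(c,px):
    uv=np.array(px,float)
    d=np.array([(uv[0]-c['cx'])/c['fx'],-(uv[1]-c['cy'])/c['fy'],-1.0])
    A=np.array(c['attitude'],float)
    M=A if A.shape==(3,3) else R.from_quat(A).as_matrix()
    d=M@d; return np.array(c['eye'],float),d/np.linalg.norm(d)
def onz(c,px,z):
    e,d=proj_ray(c,px); return e+d*(z-e[2])/d[2]
def tri(rays):
    A=np.zeros((3,3));b=np.zeros(3)
    for e,d in rays:
        P=np.eye(3)-np.outer(d,d);A+=P;b+=P@e
    p=np.linalg.solve(A,b)
    return p,[np.linalg.norm(np.cross(p-e,d)) for e,d in rays]
def pix(c,p):
    A=np.array(c['attitude'],float);M=A if A.shape==(3,3) else R.from_quat(A).as_matrix()
    q=M.T@(np.array(p)-c['eye']); return np.array([c['cx']-c['fx']*q[0]/q[2],c['cy']+c['fy']*q[1]/q[2]])
def save(n,img): cv2.imwrite('pics/'+n+'.png',cv2.cvtColor(img,cv2.COLOR_RGB2BGR))
E
python3 - <<'E'
from h import *
for n in ['top','side']:
    save(n+'1',capture(n)); c=calibration(n); print(n,c)
    for k in ['cassette','rack','dock','nest_mid','rest','clamp_hinge','clamp_bar','spare_a','screwdriver']:
        print(k,[(np.round(d['point']).tolist(),round(d['p'],2)) for d in models.pinpoint(n,k)][:4])
print(r.read_state())
E
```

```text
top {'fx': 499.39768313495705, 'fy': 499.39768313495705, 'cx': 247.80709714489285, 'cy': 194.15040474056053, 'eye': array([2.87545922e-01, 3.96737756e-04, 1.30448811e+00]), 'attitude': array([-0.06191319,  0.04744702,  0.70793884, -0.70195309])}
cassette [([156.0, 234.0], 0.93), ([150.0, 174.0], 0.54)]
rack [([154.0, 179.0], 0.65)]
dock [([272.0, 133.0], 0.82), ([342.0, 194.0], 0.73), ([394.0, 286.0], 0.68)]
nest_mid [([402.0, 285.0], 0.84), ([349.0, 187.0], 0.8), ([274.0, 126.0], 0.71)]
rest [([278.0, 128.0], 0.94), ([346.0, 189.0], 0.59), ([395.0, 286.0], 0.55)]
clamp_hinge [([401.0, 261.0], 0.71), ([355.0, 152.0], 0.64), ([283.0, 103.0], 0.55)]
clamp_bar [([265.0, 140.0], 0.73), ([354.0, 156.0], 0.6), ([367.0, 119.0], 0.59), ([408.0, 301.0], 0.56)]
spare_a [([174.0, 171.0], 0.59), ([124.0, 179.0], 0.48)]
screwdriver [([240.0, 189.0], 0.69), ([365.0, 121.0], 0.48)]
side {'fx': 375.23377968045776, 'fy': 375.23377968045776, 'cx': 261.483203842775, 'cy': 189.40363823770815, 'eye': array([0.24838225, 0.66658963, 0.76996525]), 'attitude': array([-0.06271567,  0.38370312,  0.90964453, -0
[... 669 characters left out ...]

{'time': 1.0, 'joint_positions': array([-1.27701653e+00,  8.69093945e-02,  1.75887548e-01,  1.65978624e+00,
        1.47531695e-05,  1.57079335e+00]), 'dq': array([-0.00015245,  0.00063965, -0.00087145, -0.00103966,  0.00231198,
       -0.00074546]), 'effort': array([-8.14113082e-04, -5.20106006e+01,  4.64874530e+01,  1.39018895e-03,
        1.17961849e-05,  1.81748057e-06]), 'tool_pos': array([ 0.15926842, -0.52643431,  0.24227261]), 'ee_rot': array([ 9.89230845e-01,  1.46363706e-01,  6.43666697e-06, -6.89551231e-06]), 'force': array([-1.02581341, -0.03835031,  1.03559652]), 'torque': array([ 0.04915018, -0.04294111, -0.03597429]), 'gripper_force': 0.0, 'gripper_width': 0.9969526817369476}
```

```bash
python3 -c "
import cv2,numpy as np
a=cv2.imread('pics/top1.png');b=cv2.imread('pics/side1.png');print(a.shape)"
```

```text
(384, 512, 3)
```

View pics/top1.png

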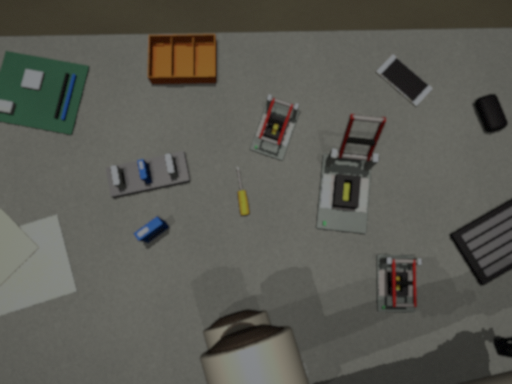

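View pics/side1.png

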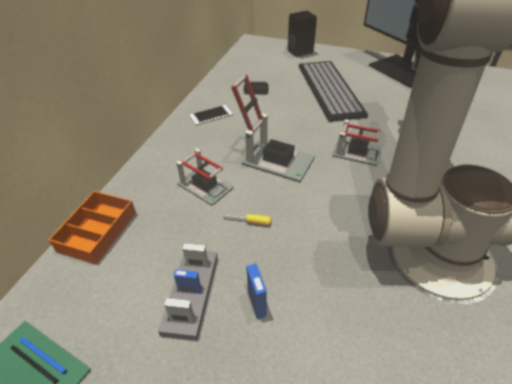

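The top view shows the rack at about (150,175), with the blue cassette in its middle pocket at (144,170). The larger loose look-alike is at (152,229), and the full-size dock with its clamp open is at (344,194). The docks at (275,128) and (399,281) are smaller. The side view agrees: dock at (278,160), rack at (190,293), cassette at (187,281).

Run:
```python
from h import *
t=calibration('top');s=calibration('side')
def T(n,a,b): print(n,*[np.round(x,4) for x in tri([proj_ray(t,a),proj_ray(s,b)])])
T('nest',(349,187),(278,148));T('rest',(346,189),(276,154));T('dock',(342,194),(278,162))
T('hinge',(355,152),(258,127));T('bar',(367,119),(241,83));T('casorigin',(150,174),(190,292));T('rack',(154,179),(191,292));T('scr',(240,189),(247,221))
print('cas top',onz(t,(143,163),.085),onz(s,(187,274),.085))
for p in [(323,155),(318,228),(366,233)]: print('dock corner',onz(t,p,.012))
for p in [(110,168),(186,154),(189,182),(113,196)]: print('rack corner',onz(t,p,.025))
for n in ['wrist']:
    c=calibration(n);st=r.read_state();M=R.from_quat(st['ee_rot'])
    print(c['fx'],c['cx'],c['cy'],'eye in tool',M.inv().apply(c['eye']-st['tool_pos']),(M.inv()*R.from_quat(c['attitude'])).as_matrix().round(3))
```

```text
nest [ 0.4967 -0.2331  0.044 ] [0.0035 0.0035]
rest [ 0.4983 -0.2288  0.0221] [0.0005 0.0005]
dock [ 0.4891 -0.2223 -0.0033] [0.0006 0.0006]
hinge [ 0.5693 -0.2408  0.1034] [0.0078 0.0078]
bar [ 0.6145 -0.2416  0.2423] [0.003 0.003]
casorigin [ 0.5486  0.2878 -0.0014] [0.0001 0.0001]
rack [ 0.5435  0.281  -0.0117] [0.0067 0.0067]
scr [0.5009 0.0462 0.0012] [0.0043 0.0043]
cas top [0.55971948 0.28708707 0.085     ] [0.54000287 0.29337786 0.085     ]
dock corner [ 0.59213736 -0.17332413  0.012     ]
dock corner [ 0.39900311 -0.15464001  0.012     ]
dock corner [ 0.38503559 -0.27756536  0.012     ]
rack corner [0.5606663  0.38806532 0.025     ]
rack corner [0.59603537 0.18803619 0.025     ]
rack corner [0.52102105 0.17926449 0.025     ]
rack corner [0.48605272 0.37751921 0.025     ]
278.38927468470644 258.7340455443189 192.55047422502219 eye in tool [ 7.49022461e-02  9.54276252e-05 -1.31791214e-01] [[-0.001  0.957  0.29 ]
 [ 1.     0.001  0.001]
 [ 0.     0.29  -0.957]]
```

```bash
cat >> h.py <<'E'
def down(yaw): # tool down, tool x heading yaw
    c,s=np.cos(yaw),np.sin(yaw); return R.from_matrix(np.array([[c,s,0],[s,-c,0],[0,0,-1]]))
def rows(pos,yaw,n,start=None,Rt=None):
    st=r.read_state(); p=np.array(st['tool_pos']) if start is None else np.array(start[0]); Q=R.from_quat(st['ee_rot']) if start is None else start[1]
    Rt=Rt or down(yaw); rv=(Q.inv()*Rt).as_rotvec()
    dp=(np.array(pos)-p)/n
    for i in range(n):
        print((Q.inv().apply(dp)).round(4).tolist(),np.degrees(rv/n).round(2).tolist()); Q=Q*R.from_rotvec(rv/n)
    return np.array(pos),Rt
E
python3 -c "
from h import *
rows((.43,-.225,.29),-.1,8)"
```

```text
[0.0433, -0.0263, -0.006] [-0.0, -0.0, 2.82]
[0.042, -0.0284, -0.006] [-0.0, -0.0, 2.82]
[0.0405, -0.0304, -0.006] [-0.0, -0.0, 2.82]
[0.039, -0.0324, -0.006] [-0.0, -0.0, 2.82]
[0.0373, -0.0342, -0.006] [-0.0, -0.0, 2.82]
[0.0356, -0.036, -0.006] [-0.0, -0.0, 2.82]
[0.0338, -0.0377, -0.006] [-0.0, -0.0, 2.82]
[0.0319, -0.0393, -0.006] [-0.0, -0.0, 2.82]
```

apply_moves:
  plan:
    - [[0.043, -0.026, -0.006, 0, 0, 2.8, -1], [0.042, -0.028, -0.006, 0, 0, 2.8, -1], [0.041, -0.03, -0.006, 0, 0, 2.8, -1], [0.039, -0.032, -0.006, 0, 0, 2.8, -1], [0.037, -0.034, -0.006, 0, 0, 2.8, -1], [0.036, -0.036, -0.006, 0, 0, 2.8, -1], [0.034, -0.038, -0.006, 0, 0, 2.8, -1], [0.032, -0.039, -0.006, 0, 0, 2.8, -1], [0, 0, 0, 0, 0, 0, -1], [0, 0, 0, 0, 0, 0, -1]]

```text
time: 2.25
tool_pos: [0.4305, -0.2263, 0.2902]
ee_rot: [0.999, -0.048, -0.0, 0.0]
force: [0.1, -0.2, 0.2]
gripper_width: 0.998
gripper_force: 0.0
```

```bash
cat > look.py <<'E'
import sys,pickle
from h import *
tag=sys.argv[1]
c=calibration('wrist');img=capture('wrist');save(tag,img)
out={'c':c}
for k in sys.argv[2:]:
    out[k]=[(np.round(d['point'],1).tolist(),round(d['p'],2)) for d in models.pinpoint('wrist',k)]
    print(k,out[k])
pickle.dump(out,open(tag+'.pkl','wb'))
print(c['eye'],r.read_state()['tool_pos'],r.read_state()['time'])
E
python3 look.py d1 dock nest_mid rest clamp_hinge clamp_bar
```

```text
dock [([253.6, 116.5], 0.73), ([340.2, 250.7], 0.56)]
nest_mid [([253.3, 115.4], 0.64)]
rest [([256.9, 118.1], 0.96), ([343.6, 261.8], 0.92)]
clamp_hinge [([358.1, 250.4], 0.72)]
clamp_bar [([61.8, 21.6], 0.91), ([353.5, 310.7], 0.9)]
[ 0.50508776 -0.23313603  0.42195731] [ 0.43009811 -0.22695391  0.29030143] 2.55
```

View pics/d1.png

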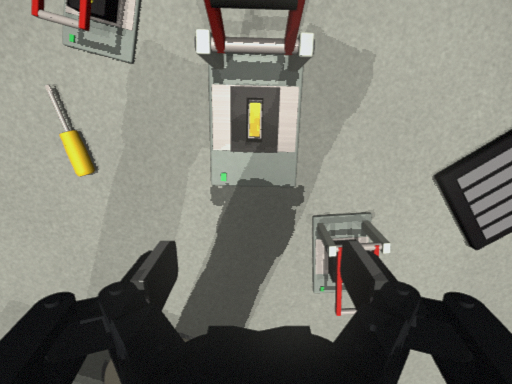

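The wrist view shows the big dock base with front corners near (211,186) and (296,186). The nest is at (231..279, 87..152), the yellow slot at (255,119), the post tops at (204,42) and (306,45), and the open clamp's bar runs off the top edge.

Run:
```python
from h import *
import pickle
c=pickle.load(open('d1.pkl','rb'))['c'];img=cv2.imread('pics/d1.png');t=calibration('top')
def f(p,z): return onz(c,p,z)[:2]
hsv=cv2.cvtColor(img,cv2.COLOR_BGR2HSV)
y=((hsv[...,0]>20)&(hsv[...,0]<35)&(hsv[...,1]>120)).astype(np.uint8);y[:,:180]=0;y[:,320:]=0
n,l,s,ce=cv2.connectedComponentsWithStats(y);i=1+np.argmax(s[1:,4]);print('yellow',s[i],ce[i])
g=img.max(2).astype(int); 
for row in (100,120,140): print(row,g[row,205:306:1].tolist())
print([ (r_,g[r_,240]) for r_ in range(70,195,2)])
sub=cv2.imread('pics/d1.png')[30:200,190:320]
cv2.imwrite('pics/d1c.png',cv2.resize(sub,None,fx=3.4,fy=3.4,interpolation=cv2.INTER_CUBIC))
```

```text
yellow [250 103  11  34 335] [254.54029851 119.15522388]
100 [165, 161, 153, 133, 131, 145, 121, 211, 230, 227, 228, 226, 227, 226, 227, 226, 227, 228, 227, 227, 227, 228, 228, 229, 229, 145, 82, 78, 80, 81, 87, 90, 89, 86, 89, 88, 88, 89, 91, 88, 90, 71, 52, 58, 91, 99, 103, 125, 133, 111, 100, 99, 112, 114, 114, 116, 112, 74, 71, 85, 88, 88, 92, 88, 92, 92, 90, 90, 90, 82, 81, 78, 80, 79, 117, 206, 223, 222, 223, 220, 221, 220, 220, 219, 219, 219, 220, 218, 219, 217, 217, 219, 217, 173, 156, 134, 125, 140, 144, 144, 144]
120 [161, 162, 161, 155, 126, 137, 161, 187, 223, 228, 227, 228, 227, 227, 228, 228, 227, 227, 226, 226, 227, 227, 228, 229, 228, 144, 82, 68, 70, 66, 66, 66, 64, 69, 71, 70, 73, 72, 73, 70, 71, 54, 61, 139, 202, 225, 226, 226, 227, 225, 226, 225, 227, 224, 207, 194, 120, 64, 71, 78, 76, 77, 74, 76, 77, 75, 77, 76, 77, 77, 77, 74, 77, 111, 204, 220, 222, 220, 220, 219, 218, 219, 218, 219, 219, 218, 219, 219, 218, 220, 217, 194, 163, 145, 126, 140, 150, 149, 145, 148, 145]
140 [163, 160, 160, 158, 137, 139, 159, 175, 214, 223, 224, 221, 223, 222, 222, 221, 223, 223,
[... 1000 characters left out ...]
np.int64(66)), (132, np.int64(66)), (134, np.int64(65)), (136, np.int64(65)), (138, np.int64(66)), (140, np.int64(80)), (142, np.int64(80)), (144, np.int64(76)), (146, np.int64(76)), (148, np.int64(76)), (150, np.int64(79)), (152, np.int64(174)), (154, np.int64(178)), (156, np.int64(177)), (158, np.int64(175)), (160, np.int64(174)), (162, np.int64(177)), (164, np.int64(179)), (166, np.int64(178)), (168, np.int64(174)), (170, np.int64(173)), (172, np.int64(171)), (174, np.int64(172)), (176, np.int64(170)), (178, np.int64(143)), (180, np.int64(83)), (182, np.int64(83)), (184, np.int64(83)), (186, np.int64(74)), (188, np.int64(77)), (190, np.int64(82)), (192, np.int64(76)), (194, np.int64(82))]
```

View pics/d1c.png

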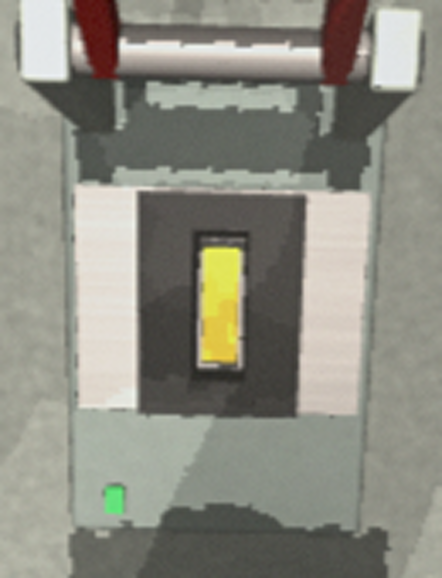

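Run:
```python
from h import *
import pickle
c=pickle.load(open('d1.pkl','rb'))['c']
f=lambda p,z: onz(c,(p[0]/3.4+190,p[1]/3.4+30),z)[:2]
N=[f(p,.055) for p in [(138,190),(305,195),(297,415),(138,412)]]
S=[f(p,.055) for p in [(193,231),(249,231),(245,380),(193,380)]]
B=[f(p,.012) for p in [(66,120),(380,130),(360,530),(72,527)]]
P=[f(p,.124) for p in [(22,10),(70,10),(375,10),(420,10),(70,80),(22,80),(375,88),(420,88)]]
for n,Q in (('N',N),('S',S),('B',B)):
    Q=np.array(Q); print(n,Q.mean(0).round(4),[np.linalg.norm(Q[i]-Q[i-1]).round(4) for i in range(4)],'yaw L,R',[np.arctan2(*(Q[a]-Q[b])[::-1]).round(3) for a,b in((0,3),(1,2))],'F', [np.arctan2(-(Q[a]-Q[b])[0],(Q[a]-Q[b])[1]).round(3) for a,b in ((3,2),(0,1))]); print(Q.round(4).tolist())
P=np.array(P);print(P.round(4).tolist(), P.mean(0), 'posts L,R',P[[0,1,4,5]].mean(0),P[[2,3,6,7]].mean(0))
```

```text
N [ 0.491  -0.2264] [np.float64(0.0806), np.float64(0.0607), np.float64(0.08), np.float64(0.0617)] yaw L,R [np.float64(-0.126), np.float64(-0.114)] F [np.float64(-0.116), np.float64(-0.125)]
[[0.5346, -0.2011], [0.5271, -0.2613], [0.4475, -0.2522], [0.4547, -0.191]]
S [ 0.4908 -0.2266] [np.float64(0.0542), np.float64(0.0206), np.float64(0.0542), np.float64(0.02)] yaw L,R [np.float64(-0.109), np.float64(-0.121)] F [np.float64(-0.097), np.float64(-0.097)]
[[0.5187, -0.2195], [0.5167, -0.2399], [0.4629, -0.2334], [0.4648, -0.2135]]
B [ 0.4761 -0.2243] [np.float64(0.1678), np.float64(0.125), np.float64(0.1654), np.float64(0.1293)] yaw L,R [np.float64(-0.132), np.float64(-0.106)] F [np.float64(-0.108), np.float64(-0.126)]
[[0.5667, -0.1722], [0.551, -0.2962], [0.3865, -0.2786], [0.4004, -0.1501]]
[[0.5791, -0.1808], [0.5778, -0.1941], [0.5695, -0.2792], [0.5683, -0.2918], [0.5602, -0.1915], [0.5615, -0.1779], [0.5496, -0.2781], [0.5484, -0.291]] [ 0.56429084 -0.23554514] posts L,R [ 0.56962532 -0.18607299] [ 0.55895635 -0.28501729]
```

Dock from the wrist view: origin about (0.491, -0.2265), yaw about -0.117, and the sizes agree with the text. The nest offset is about 0±1.5 mm. Next is the rack.

```bash
python3 -c "
from h import *
rows((.48,.275,.26),.16,9)"
```

```text
[0.0, -0.056, 0.0034] [0.0, 0.0, -1.65]
[0.0016, -0.056, 0.0034] [0.0, 0.0, -1.65]
[0.0033, -0.056, 0.0034] [0.0, 0.0, -1.65]
[0.0049, -0.0558, 0.0034] [0.0, 0.0, -1.65]
[0.0065, -0.0557, 0.0034] [0.0, 0.0, -1.65]
[0.0081, -0.0555, 0.0034] [0.0, 0.0, -1.65]
[0.0096, -0.0552, 0.0034] [0.0, 0.0, -1.65]
[0.0112, -0.0549, 0.0034] [0.0, 0.0, -1.65]
[0.0128, -0.0546, 0.0034] [0.0, 0.0, -1.65]
```

apply_moves:
  plan:
    - [[0, -0.056, 0.003, 0, 0, -1.65, -1], [0.002, -0.056, 0.003, 0, 0, -1.65, -1], [0.003, -0.056, 0.003, 0, 0, -1.65, -1], [0.005, -0.056, 0.003, 0, 0, -1.65, -1], [0.006, -0.056, 0.003, 0, 0, -1.65, -1], [0.008, -0.055, 0.003, 0, 0, -1.65, 0], [0.01, -0.055, 0.003, 0, 0, -1.65, 0], [0.011, -0.055, 0.004, 0, 0, -1.65, 0], [0.013, -0.055, 0.004, 0, 0, -1.65, 0], [0, 0, 0, 0, 0, 0, 0]]

```text
time: 3.8
tool_pos: [0.4842, 0.1753, 0.2691]
ee_rot: [0.987, 0.153, -0.005, -0.039]
force: [0.4, 0.2, -0.5]
gripper_width: 0.501
gripper_force: 0.0
```

```bash
python3 look.py r1 cassette rack spare_a
python3 - <<'E'
from h import *
im=cv2.imread('pics/r1.png')
cv2.imwrite('pics/r1c.png',cv2.resize(im[40:240,120:380],None,fx=3,fy=3,interpolation=cv2.INTER_CUBIC))
E
```

```text
cassette [([207.6, 94.0], 0.68)]
rack [([209.4, 97.2], 0.85)]
spare_a [([157.7, 87.5], 0.73), ([258.1, 101.5], 0.6)]
[0.55842862 0.18789443 0.4007055 ] [0.48406553 0.17324284 0.26991265] 4.0
```

View pics/r1c.png

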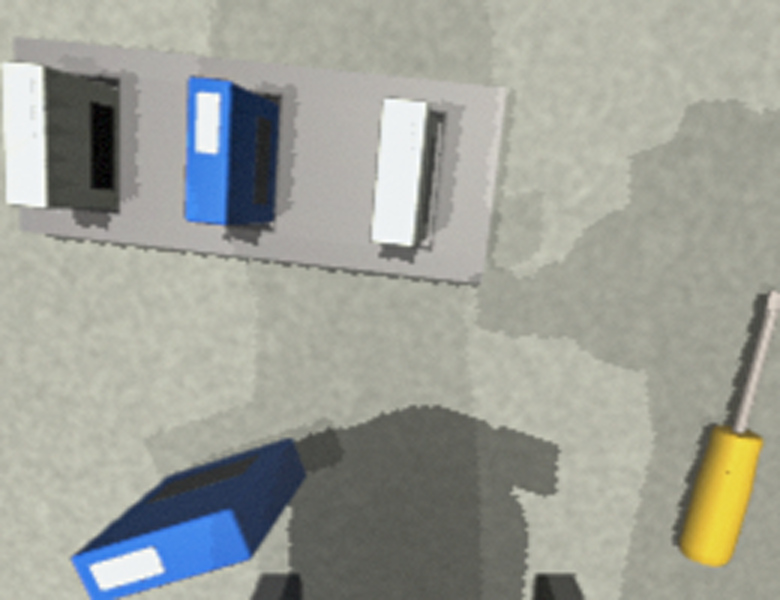

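The crop shows the blue cassette's top in the middle pocket, with crop corners (190,78), (232,80), (228,224), (185,220). The spares are on either side at (25,135) and (400,170). The larger look-alike is at bottom left, and the arm stopped about 100 mm short of where I sent it.

Run:
```python
from h import *
import pickle
c=pickle.load(open('r1.pkl','rb'))['c']
g=lambda p:(p[0]/3+120,p[1]/3+40)
for nm,pts,z in(('cas',[(190,78),(232,80),(228,224),(185,220)],.085),('rack',[(15,38),(507,88),(484,282),(20,232)],.025)):
    Q=np.array([onz(c,g(p),z)[:2] for p in pts]);print(nm,Q.mean(0).round(4),[np.linalg.norm(Q[i]-Q[i-1]).round(4) for i in range(4)],[np.arctan2(*(Q[a]-Q[b])[::-1]).round(3) for a,b in((0,3),(1,2))],Q.round(4).tolist())
st=r.read_state();print(st['tool_pos'],st['ee_rot'],st['joint_positions'],np.abs(st['dq']).max())
print(tri([proj_ray(c,(207.6,94)),proj_ray(calibration('top'),(150,174)),proj_ray(calibration('side'),(190,292))]))
rows((.49,.275,.25),.16,6)
```

```text
cas [0.5464 0.2895] [np.float64(0.0489), np.float64(0.0152), np.float64(0.0494), np.float64(0.0163)] [np.float64(0.188), np.float64(0.211)] [[0.5685, 0.3017], [0.5723, 0.287], [0.5241, 0.2767], [0.5205, 0.2926]]
rack [0.5457 0.289 ] [np.float64(0.08), np.float64(0.2093), np.float64(0.079), np.float64(0.2107)] [np.float64(0.193), np.float64(0.209)] [[0.5636, 0.3995], [0.6057, 0.1945], [0.5284, 0.178], [0.4851, 0.3842]]
[0.48406553 0.17324284 0.26991265] [ 0.98775862  0.15106782 -0.004166   -0.03865312] [0.30230777 0.00814823 0.14648888 1.70577305 0.07770091 3.14050314] 0.004902317282141588
(array([0.54730157, 0.28912946, 0.00215921]), [np.float64(0.0019222428365373338), np.float64(0.002186825592898057), np.float64(0.0003510861503434667)])
[0.006, -0.0156, 0.0046] [-0.74, 0.02, 1.37]
[0.0056, -0.0158, 0.0044] [-0.74, 0.02, 1.37]
[0.0052, -0.016, 0.0042] [-0.74, 0.02, 1.37]
[0.0049, -0.0161, 0.004] [-0.74, 0.02, 1.37]
[0.0045, -0.0163, 0.0037] [-0.74, 0.02, 1.37]
[0.0041, -0.0164, 0.0035] [-0.74, 0.02, 1.37]
```

```bash
python3 -c "
from h import *
rows((.5464,.2895,.2),.2+np.pi,17)"
```

```text
[0.0055, -0.0051, 0.0045] [-0.0, -0.4, -10.23]
[0.0064, -0.004, 0.0045] [-0.0, -0.4, -10.23]
[0.007, -0.0028, 0.0045] [-0.0, -0.4, -10.23]
[0.0074, -0.0015, 0.0044] [-0.0, -0.4, -10.23]
[0.0076, -0.0002, 0.0043] [-0.0, -0.4, -10.23]
[0.0076, 0.0012, 0.0043] [-0.0, -0.4, -10.23]
[0.0073, 0.0025, 0.0042] [-0.0, -0.4, -10.23]
[0.0067, 0.0038, 0.0042] [-0.0, -0.4, -10.23]
[0.006, 0.0049, 0.0042] [-0.0, -0.4, -10.23]
[0.0051, 0.0059, 0.0041] [-0.0, -0.4, -10.23]
[0.004, 0.0067, 0.0041] [-0.0, -0.4, -10.23]
[0.0027, 0.0073, 0.0041] [-0.0, -0.4, -10.23]
[0.0014, 0.0077, 0.004] [-0.0, -0.4, -10.23]
[0.0001, 0.0078, 0.004] [-0.0, -0.4, -10.23]
[-0.0013, 0.0077, 0.004] [-0.0, -0.4, -10.23]
[-0.0026, 0.0073, 0.0041] [-0.0, -0.4, -10.23]
[-0.0038, 0.0068, 0.0041] [-0.0, -0.4, -10.23]
```

apply_moves:
  plan:
    - [[0.0055, -0.005, 0.0045, 0, -0.4, -10.2, 0], [0.0065, -0.004, 0.0045, 0, -0.4, -10.2, 0], [0.007, -0.003, 0.0045, 0, -0.4, -10.2, 0], [0.0075, -0.0015, 0.0045, 0, -0.4, -10.2, 0], [0.0075, 0, 0.0045, 0, -0.4, -10.2, 0], [0.0075, 0.001, 0.0045, 0, -0.4, -10.2, 0], [0.0075, 0.0025, 0.004, 0, -0.4, -10.2, 0], [0.0065, 0.004, 0.004, 0, -0.4, -10.2, 0], [0.006, 0.005, 0.004, 0, -0.4, -10.2, 0], [0.005, 0.006, 0.004, 0, -0.4, -10.2, 0]]

```text
time: 5.25
tool_pos: [0.5216, 0.2414, 0.229]
ee_rot: [0.501, 0.865, -0.003, -0.023]
force: [0.3, 0.1, -0.9]
gripper_width: 0.497
gripper_force: 0.0
```

```bash
python3 -c "
from h import *
rows((.5464,.2895,.2),.2+np.pi,8)"
```

```text
[0.0035, 0.0058, 0.0036] [-0.0, -0.35, -8.95]
[0.0026, 0.0063, 0.0036] [-0.0, -0.35, -8.95]
[0.0016, 0.0066, 0.0036] [-0.0, -0.35, -8.95]
[0.0006, 0.0068, 0.0036] [-0.0, -0.35, -8.95]
[-0.0004, 0.0068, 0.0036] [-0.0, -0.35, -8.95]
[-0.0015, 0.0066, 0.0036] [-0.0, -0.35, -8.95]
[-0.0024, 0.0063, 0.0036] [-0.0, -0.35, -8.95]
[-0.0034, 0.0059, 0.0036] [-0.0, -0.35, -8.95]
```

apply_moves:
  plan:
    - [[0.0035, 0.006, 0.0036, 0, -0.35, -8.95, 0], [0.0026, 0.0063, 0.0036, 0, -0.35, -8.95, 0], [0.0016, 0.0066, 0.0036, 0, -0.35, -8.95, 0], [0.0006, 0.0068, 0.0036, 0, -0.35, -8.95, 0], [-0.0004, 0.0068, 0.0036, 0, -0.35, -8.95, 0], [-0.0015, 0.0066, 0.0036, 0, -0.35, -8.95, 0], [-0.0024, 0.0063, 0.0036, 0, -0.35, -8.95, 0], [-0.0034, 0.006, 0.0036, 0, -0.35, -8.95, 0], [0, 0, 0, 0, 0, 0, 0], [0, 0, 0, 0, 0, 0, 0]]

```text
time: 6.5
tool_pos: [0.5466, 0.2898, 0.2]
ee_rot: [-0.095, 0.995, -0.0, -0.0]
force: [-0.1, 0.2, -0.5]
gripper_width: 0.494
gripper_force: 0.0
```

```bash
python3 look.py r2 cassette rack
python3 - <<'E'
from h import *
im=cv2.imread('pics/r2.png')
cv2.imwrite('pics/r2c.png',cv2.resize(im[90:330,100:410],None,fx=2.5,fy=2.5,interpolation=cv2.INTER_CUBIC))
E
```

```text
cassette [([256.9, 173.3], 0.76), ([262.2, 31.1], 0.57)]
rack [([257.6, 171.0], 0.84)]
[0.47553259 0.27604749 0.3318184 ] [0.54661049 0.29011467 0.19994447] 6.65
```

View pics/r2c.png

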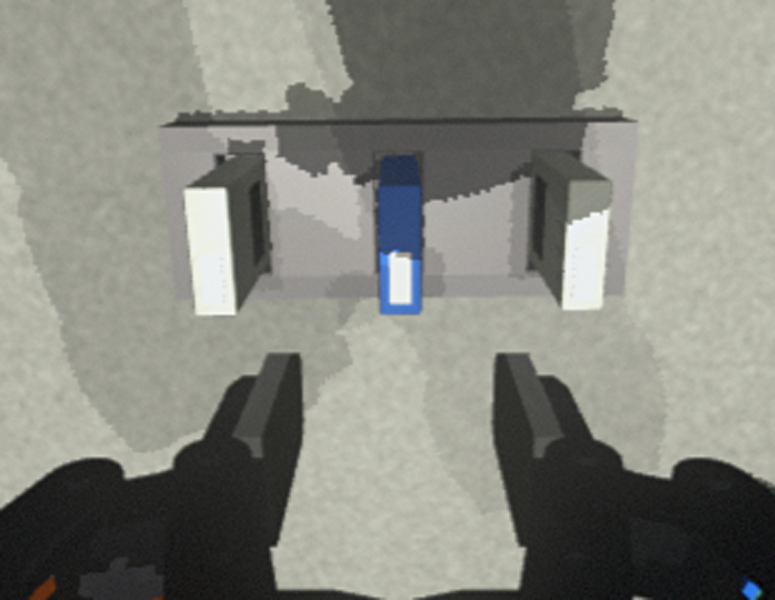

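The flipped view shows the blue cassette's top at crop (379..422, 185..314), centred between the open fingers. The fingers clear both spares.

Run:
```python
from h import *
import pickle
a=pickle.load(open('r1.pkl','rb'))['c'];b=pickle.load(open('r2.pkl','rb'))['c']
A=[(190,78),(232,80),(228,224),(185,220)];B=[(422,314),(379,314),(379,185),(422,185)]
P=[]
for p,q in zip(A,B):
    x,e=tri([proj_ray(a,(p[0]/3+120,p[1]/3+40)),proj_ray(b,(q[0]/2.5+100,q[1]/2.5+90))]);P.append(x);print(x.round(4),np.round(e,4))
print(np.mean(P,0))
Q=np.array([onz(b,(q[0]/2.5+100,q[1]/2.5+90),.085)[:2] for q in B]);print(Q.mean(0),[np.linalg.norm(Q[i]-Q[i-1]).round(4) for i in range(4)],[np.arctan2(*(Q[i]-Q[j])[::-1]).round(3) for i,j in((0,3),(1,2))])
rows((.5462,.2890,.080),.2+np.pi,6)
```

```text
[0.5691 0.3032 0.0831] [0.0009 0.0009]
[0.5725 0.2876 0.0836] [0.0002 0.0002]
[0.5239 0.2784 0.0803] [0.0005 0.0005]
[0.5205 0.2937 0.0827] [0.0005 0.0005]
[0.54651717 0.29074358 0.08243897]
[0.54623381 0.29103842] [np.float64(0.0496), np.float64(0.0163), np.float64(0.0496), np.float64(0.0154)] [np.float64(0.201), np.float64(0.183)]
[0.0001, -0.0002, 0.02] [-0.0, -0.01, -0.06]
[0.0001, -0.0002, 0.02] [-0.0, -0.01, -0.06]
[0.0001, -0.0002, 0.02] [-0.0, -0.01, -0.06]
[0.0001, -0.0002, 0.02] [-0.0, -0.01, -0.06]
[0.0001, -0.0002, 0.02] [-0.0, -0.01, -0.06]
[0.0001, -0.0002, 0.02] [-0.0, -0.01, -0.06]
```

apply_moves:
  plan:
    - [[0, 0, 0.03, 0, 0, 0, 0], [0, 0, 0.03, 0, 0, 0, 0], [0, 0, 0.03, 0, 0, 0, 0], [0, 0, 0.03, 0, 0, 0, 0], [0, 0, 0.02, 0, 0, 0, 0], [0, 0, 0, 0, 0, 0, 0], [0, 0, 0, 0, 0, 0, 1], [0, 0, 0, 0, 0, 0, 1], [0, 0, 0, 0, 0, 0, 1], [0, 0, 0, 0, 0, 0, 1]]
  squeeze: 30

```text
time: 7.9
tool_pos: [0.5472, 0.2908, 0.0612]
ee_rot: [-0.098, 0.995, 0.0, 0.001]
force: [0.5, -0.5, 6.5]
gripper_width: 0.186
gripper_force: 30.2
```

```bash
python3 -c "
from h import *
s=r.read_state();print(s['tool_pos'],s['ee_rot'],s['force'],s['torque'],s['gripper_width'],s['gripper_force'])"
```

```text
[0.54717251 0.2907939  0.06123873] [-9.75585944e-02  9.95229483e-01  3.03770293e-04  7.10913931e-04] [ 0.46043235 -0.50008431  6.5292463 ] [-0.03975457 -0.01193722 -0.04345567] 0.18646559109531388 30.184253454208374
```

```bash
python3 -c "
from h import *
st=r.read_state();Q=R.from_quat(st['ee_rot'])
s=rows((.5472,.2908,.2),.2+np.pi,4);s=(np.array([.5472,.2908,.2]),Q)
rows((.491,-.2265,.2),-.117+np.pi,11,start=s)"
```

```text
[-0.0001, 0.0, -0.0347] [0.01, 0.02, -0.07]
[-0.0, 0.0, -0.0347] [0.01, 0.02, -0.07]
[-0.0, 0.0, -0.0347] [0.01, 0.02, -0.07]
[-0.0, 0.0, -0.0347] [0.01, 0.02, -0.07]
[0.0141, -0.0451, -0.0] [0.0, 0.01, 1.63]
[0.0129, -0.0455, -0.0] [0.0, 0.01, 1.63]
[0.0116, -0.0459, -0.0] [0.0, 0.01, 1.63]
[0.0103, -0.0462, -0.0] [0.0, 0.01, 1.63]
[0.0089, -0.0465, -0.0] [0.0, 0.01, 1.63]
[0.0076, -0.0467, -0.0] [0.0, 0.01, 1.63]
[0.0063, -0.0469, -0.0] [0.0, 0.01, 1.63]
[0.0049, -0.047, -0.0] [0.0, 0.01, 1.63]
[0.0036, -0.0472, -0.0] [0.0, 0.01, 1.63]
[0.0023, -0.0472, -0.0] [0.0, 0.01, 1.63]
[0.0009, -0.0473, -0.0] [0.0, 0.01, 1.63]
```

apply_moves:
  plan:
    - [[0, 0, -0.025, 0, 0, 0, 1], [0, 0, -0.04, 0, 0, 0, 1], [0, 0, -0.04, 0, 0, 0, 1], [0, 0, -0.035, 0, 0, 0, 1], [0.014, -0.045, 0, 0, 0, 1.6, 1], [0.013, -0.0455, 0, 0, 0, 1.6, 1], [0.0115, -0.046, 0, 0, 0, 1.6, 1], [0.01, -0.046, 0, 0, 0, 1.6, 1], [0.009, -0.0465, 0, 0, 0, 1.6, 1], [0.0075, -0.0465, 0, 0, 0, 1.6, 1]]

```text
time: 9.15
tool_pos: [0.5162, 0.0072, 0.2001]
ee_rot: [-0.014, 1.0, -0.0, -0.0]
force: [0.4, 0.5, -0.8]
gripper_width: 0.186
gripper_force: 29.5
```

```bash
python3 -c "
from h import *
s=r.read_state();print(s['tool_pos'],s['force'],s['gripper_width'],s['joint_positions'])
rows((.486,-.2265,.2),-.117+np.pi,7)"
```

```text
[0.51618308 0.00721891 0.20008387] [ 0.39634786  0.52949252 -0.76976499] 0.1860089417448482 [ 1.42187212e-02 -5.32995586e-03 -1.10847937e-03  1.57542502e+00
 -4.41725767e-04 -1.29088564e-02]
[0.0052, -0.0333, 0.0] [-0.0, -0.0, 1.18]
[0.0045, -0.0334, 0.0] [-0.0, -0.0, 1.18]
[0.0038, -0.0334, 0.0] [-0.0, -0.0, 1.18]
[0.0032, -0.0335, 0.0] [-0.0, -0.0, 1.18]
[0.0025, -0.0336, 0.0] [-0.0, -0.0, 1.18]
[0.0018, -0.0336, 0.0] [-0.0, -0.0, 1.18]
[0.0011, -0.0336, 0.0] [-0.0, -0.0, 1.18]
```

apply_moves:
  plan:
    - [[0.0045, -0.0333, 0, 0, 0, 1.2, 1], [0.004, -0.0334, 0, 0, 0, 1.2, 1], [0.003, -0.0334, 0, 0, 0, 1.2, 1], [0.0025, -0.0335, 0, 0, 0, 1.2, 1], [0.002, -0.02, 0, 0, 0, 1.2, 1], [0.001, 0, 0, 0, 0, 1.2, 1], [0.0005, 0, 0, 0, 0, 1.1, 1], [0, 0, 0, 0, 0, 0, 1], [0, 0, 0, 0, 0, 0, 1], [0, 0, 0, 0, 0, 0, 1]]

```text
time: 10.4
tool_pos: [0.4976, -0.1443, 0.1999]
ee_rot: [0.058, 0.998, -0.0, -0.0]
force: [-0.3, 0.3, -1.7]
gripper_width: 0.18
gripper_force: 29.6
```

```bash
python3 look.py d2 dock nest_mid rest clamp_hinge clamp_bar cassette
python3 - <<'E'
from h import *
print(r.read_state()['ee_rot'])
im=cv2.imread('pics/d2.png')
cv2.imwrite('pics/d2c.png',cv2.resize(im[100:384,0:330],None,fx=2.1,fy=2.1,interpolation=cv2.INTER_CUBIC))
E
```

```text
dock [([343.3, 282.1], 0.87), ([191.2, 171.7], 0.82)]
nest_mid [([180.1, 183.1], 0.94)]
rest [([186.7, 182.1], 0.79), ([191.1, 170.9], 0.7)]
clamp_hinge []
clamp_bar [([381.5, 287.7], 0.79), ([258.6, 214.9], 0.5)]
cassette [([258.4, 215.8], 0.92)]
[ 0.42562862 -0.13544887  0.33172077] [ 0.49749928 -0.1446751   0.19985089] 10.75
[ 5.84394318e-02  9.98290834e-01 -2.20215910e-04 -4.42063416e-04]
```

View pics/d2c.png

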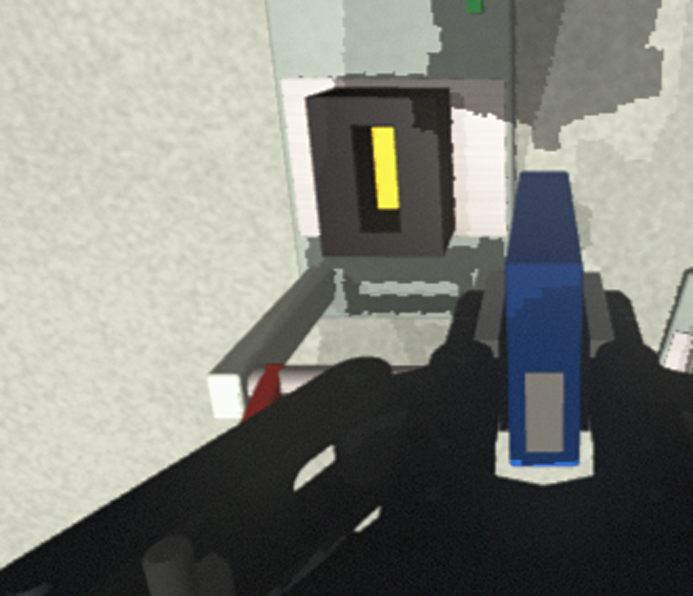

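In this view the slot rim is at crop (351..402, 125..233) and the held cassette's top face is at crop rows 265..465, columns 508..581. The left post top is at (228,395), and the clamp is still leaning back.

Run:
```python
from h import *
import pickle
a=pickle.load(open('d1.pkl','rb'))['c'];b=pickle.load(open('d2.pkl','rb'))['c']
A=[(193,231),(249,231),(245,380),(193,380)];B=[(402,233),(358,233),(351,125),(394,125)]
P=[]
for p,q in zip(A,B):
    x,e=tri([proj_ray(a,(p[0]/3.4+190,p[1]/3.4+30)),proj_ray(b,(q[0]/2.1,q[1]/2.1+100))]);P.append(x);print(x.round(4),np.round(e,4))
print(np.mean(P,0))
Q=np.array([onz(b,(q[0]/2.1,q[1]/2.1+100),.055)[:2] for q in B]);print('slot d2',Q.mean(0),[np.linalg.norm(Q[i]-Q[i-1]).round(4) for i in range(4)],[np.arctan2(*(Q[i]-Q[j])[::-1]).round(3) for i,j in((0,3),(1,2))])
st=r.read_state();T=R.from_quat(st['ee_rot']);p=np.array(st['tool_pos'])
for z,C in((.0238,[(507,265),(581,265),(580,466),(509,466)]),(-.0512,[(521,172),(569,172)])):
    Q=np.array([T.inv().apply(onz(b,(q[0]/2.1,q[1]/2.1+100),p[2]+z)-p) for q in C]);print('cas in tool',Q.round(4).tolist(),Q.mean(0).round(4))
# post base/top
print('postL top',onz(b,(228/2.1,395/2.1+100),.124))
```

```text
[ 0.5193 -0.2189  0.0555] [0.0009 0.0009]
[ 0.5167 -0.2398  0.0571] [0.0001 0.0001]
[ 0.4631 -0.2332  0.0536] [0.0004 0.0004]
[ 0.4652 -0.213   0.0533] [0.0008 0.0008]
[ 0.49108787 -0.22621446  0.05488797]
slot d2 [ 0.4916267  -0.22586496] [np.float64(0.0549), np.float64(0.0222), np.float64(0.0549), np.float64(0.0205)] [np.float64(-0.117), np.float64(-0.148)]
cas in tool [[0.0252, -0.0066, -0.0238], [0.0252, 0.0083, -0.0238], [-0.0237, 0.0089, -0.0238], [-0.0237, -0.007, -0.0238]] [ 0.0008  0.0009 -0.0238]
cas in tool [[0.0249, -0.0065, 0.0512], [0.0249, 0.009, 0.0512]] [0.0249 0.0013 0.0512]
postL top [ 0.55853114 -0.28257653  0.124     ]
```

```bash
python3 -c "
from h import *
s=rows((.492,-.2263,.2),-.115+np.pi,3)
rows((.492,-.2263,.11),-.115+np.pi,4,start=s)"
```

```text
[-0.0014, -0.0272, -0.0] [-0.01, -0.02, -0.04]
[-0.0013, -0.0272, -0.0] [-0.01, -0.02, -0.04]
[-0.0013, -0.0272, -0.0] [-0.01, -0.02, -0.04]
[0.0, 0.0, 0.0225] [0.0, 0.0, 0.0]
[0.0, 0.0, 0.0225] [0.0, 0.0, 0.0]
[0.0, 0.0, 0.0225] [0.0, 0.0, 0.0]
[0.0, 0.0, 0.0225] [0.0, 0.0, 0.0]
```

apply_moves:
  plan:
    - [[-0.0013, -0.0272, 0, 0, 0, 0, 1], [-0.0013, -0.0272, 0, 0, 0, 0, 1], [-0.0013, -0.0272, 0, 0, 0, 0, 1], [0, 0, 0, 0, 0, 0, 1], [0, 0, 0.02, 0, 0, 0, 1], [0, 0, 0.025, 0, 0, 0, 1], [0, 0, 0.025, 0, 0, 0, 1], [0, 0, 0.02, 0, 0, 0, 1], [0, 0, 0, 0, 0, 0, 1], [0, 0, 0, 0, 0, 0, 1]]

```text
time: 12.0
tool_pos: [0.4921, -0.226, 0.1109]
ee_rot: [0.058, 0.998, -0.0, 0.0]
force: [0.0, 0.5, -0.3]
gripper_width: 0.183
gripper_force: 29.7
```

```bash
cat > s.py <<'E'
from h import *
s=r.read_state();Q=R.from_quat(s['ee_rot']);x=Q.as_matrix()[:,0]
yaw=-.115;O=np.array([.4912,-.2262]);d=s['tool_pos'][:2]-O
dx=np.array([np.cos(yaw),np.sin(yaw)]);dy=np.array([-dx[1],dx[0]])
print('t',s['time'],'tcp',np.round(s['tool_pos'],4),'F',np.round(s['force'],1),'T',np.round(s['torque'],2),'dock xy',(d@dx).round(4),(d@dy).round(4),'yaw',np.arctan2(x[1],x[0]).round(4),'tilt',np.round(Q.as_matrix()[:2,2],4),'g',s['gripper_width'],s['gripper_force'])
E
python3 s.py
```

```text
t 12.0 tcp [ 0.4921 -0.226   0.1109] F [ 0.   0.5 -0.3] T [ 0.02  0.02 -0.05] dock xy 0.0009 0.0003 yaw 3.025 tilt [-0.     -0.0008] g 0.18300989594830905 29.677205979824066
```

apply_moves:
  plan:
    - [[0, 0, 0.001, 0, 0, 0, 1], [0, 0, 0.001, 0, 0, 0, 1], [0, 0, 0.001, 0, 0, 0, 1], [0, 0, 0.001, 0, 0, 0, 1], [0, 0, 0.001, 0, 0, 0, 1], [0, 0, 0.001, 0, 0, 0, 1], [0, 0, 0.001, 0, 0, 0, 1], [0, 0, 0.001, 0, 0, 0, 1], [0, 0, 0.001, 0, 0, 0, 1], [0, 0, 0, 0, 0, 0, 1]]

```text
time: 13.25
tool_pos: [0.4917, -0.2262, 0.1008]
ee_rot: [0.058, 0.998, -0.0, -0.001]
force: [0.2, 0.1, -1.1]
gripper_width: 0.181
gripper_force: 29.7
```

```bash
python3 s.py
```

```text
t 13.25 tcp [ 0.4917 -0.2262  0.1008] F [ 0.2  0.1 -1.1] T [ 0.02  0.   -0.02] dock xy 0.0005 0.0001 yaw 3.0247 tilt [-0.0011 -0.0004] g 0.18102833773919752 29.677189886569977
```

In the slot with no contact force; continuing down.

apply_moves:
  plan:
    - [[0, 0, 0.0015, 0, 0, 0, 1], [0, 0, 0.0015, 0, 0, 0, 1], [0, 0, 0.0015, 0, 0, 0, 1], [0, 0, 0.0015, 0, 0, 0, 1], [0, 0, 0.0015, 0, 0, 0, 1], [0, 0, 0.0015, 0, 0, 0, 1], [0, 0, 0.0015, 0, 0, 0, 1], [0, 0, 0.0015, 0, 0, 0, 1], [0, 0, 0.0015, 0, 0, 0, 1], [0, 0, 0, 0, 0, 0, 1]]

```text
time: 14.5
tool_pos: [0.4917, -0.2261, 0.0872]
ee_rot: [0.058, 0.998, -0.0, -0.001]
force: [0.2, 0.3, -1.2]
gripper_width: 0.184
gripper_force: 29.7
```

```bash
python3 s.py
```

```text
t 14.5 tcp [ 0.4917 -0.2261  0.0872] F [ 0.2  0.3 -1.2] T [ 0.01  0.06 -0.04] dock xy 0.0005 0.0001 yaw 3.0247 tilt [-0.0012 -0.0003] g 0.18369121432284966 29.6774160861969
```

apply_moves:
  plan:
    - [[0, 0, 0.0005, 0, 0, 0, 1], [0, 0, 0.0005, 0, 0, 0, 1], [0, 0, 0.0005, 0, 0, 0, 1], [0, 0, 0.0005, 0, 0, 0, 1], [0, 0, 0.0005, 0, 0, 0, 1], [0, 0, 0.0005, 0, 0, 0, 1], [0, 0, 0.0005, 0, 0, 0, 1], [0, 0, 0, 0, 0, 0, 1], [0, 0, 0, 0, 0, 0, 1], [0, 0, 0, 0, 0, 0, 1]]

```text
time: 15.75
tool_pos: [0.4917, -0.2262, 0.0839]
ee_rot: [0.058, 0.998, -0.0, -0.0]
force: [0.7, -0.2, -0.4]
gripper_width: 0.178
gripper_force: 29.7
```

```bash
python3 s.py
```

```text
t 15.75 tcp [ 0.4917 -0.2262  0.0839] F [ 0.7 -0.2 -0.4] T [ 0.06 -0.01 -0.  ] dock xy 0.0005 0.0 yaw 3.0246 tilt [-0.0009 -0.0004] g 0.1778263488748016 29.676690101623535
```

apply_moves:
  plan:
    - [[0, 0, 0.0005, 0, 0, 0, 1], [0, 0, 0.0003, 0, 0, 0, 1], [0, 0, 0, 0, 0, 0, 1], [0, 0, 0, 0, 0, 0, 0.2], [0, 0, 0, 0, 0, 0, 0], [0, 0, 0, 0, 0, 0, 0], [0, 0, 0, 0, 0, 0, 0], [0, 0, 0, 0, 0, 0, 0], [0, 0, 0, 0, 0, 0, 0], [0, 0, 0, 0, 0, 0, 0]]

```text
time: 17.0
tool_pos: [0.4917, -0.2262, 0.0831]
ee_rot: [0.058, 0.998, -0.0, -0.0]
force: [-0.3, 0.4, -0.1]
gripper_width: 0.503
gripper_force: 0.0
```

```bash
python3 s.py; python3 -c "
from h import *
rows((.47,-.224,.24),-.115+np.pi,5)"
```

```text
t 17.0 tcp [ 0.4917 -0.2262  0.0831] F [-0.3  0.4 -0.1] T [ 0.02 -0.02  0.02] dock xy 0.0005 0.0001 yaw 3.0247 tilt [-0.0009 -0.0004] g 0.5028721271787098 0.0
[0.0044, -0.0001, -0.0314] [-0.01, -0.01, -0.02]
[0.0044, -0.0001, -0.0314] [-0.01, -0.01, -0.02]
[0.0044, -0.0001, -0.0314] [-0.01, -0.01, -0.02]
[0.0044, -0.0001, -0.0314] [-0.01, -0.01, -0.02]
[0.0044, -0.0001, -0.0314] [-0.01, -0.01, -0.02]
```

```bash
python3 -c "
from h import *
st=r.read_state();Q=R.from_quat(st['ee_rot'])
rows((.607,-.2397,.33),-.115+np.pi/2,9,start=(np.array([.4917,-.2262,.2431]),Q))"
```

```text
[-0.0129, -0.0, -0.0097] [-0.01, -0.0, 9.99]
[-0.0127, 0.0022, -0.0097] [-0.01, -0.0, 9.99]
[-0.0121, 0.0044, -0.0097] [-0.01, -0.0, 9.99]
[-0.0112, 0.0064, -0.0097] [-0.01, -0.0, 9.99]
[-0.0099, 0.0083, -0.0097] [-0.01, -0.0, 9.99]
[-0.0083, 0.0099, -0.0097] [-0.01, -0.0, 9.99]
[-0.0065, 0.0112, -0.0097] [-0.01, -0.0, 9.99]
[-0.0044, 0.0121, -0.0097] [-0.01, -0.0, 9.99]
[-0.0023, 0.0127, -0.0097] [-0.01, -0.0, 9.99]
```

apply_moves:
  plan:
    - [[0, 0, -0.03, 0, 0, 0, 0], [0, 0, -0.04, 0, 0, 0, 0], [0, 0, -0.045, 0, 0, 0, 0], [0, 0, -0.045, 0, 0, 0, 0], [-0.013, 0, -0.0097, 0, 0, 10, 0], [-0.0127, 0.0022, -0.0097, 0, 0, 10, 0], [-0.012, 0.0044, -0.0097, 0, 0, 10, 0], [-0.011, 0.0064, -0.0097, 0, 0, 10, 0], [-0.01, 0.0083, -0.0097, 0, 0, 10, 0], [-0.0083, 0.01, -0.0097, 0, 0, 10, 0]]

```text
time: 18.25
tool_pos: [0.5692, -0.2352, 0.3015]
ee_rot: [0.552, 0.834, -0.0, -0.0]
force: [-0.2, -0.3, 0.1]
gripper_width: 0.501
gripper_force: 0.0
```

apply_moves:
  plan:
    - [[-0.0065, 0.011, -0.0097, 0, 0, 10, 0], [-0.0044, 0.012, -0.0097, 0, 0, 10, 0], [-0.0023, 0.0127, -0.0097, 0, 0, 10, 0], [0, 0, 0, 0, 0, 0, 0], [0, 0, 0, 0, 0, 0, 0], [0, 0, 0, 0, 0, 0, 0], [0, 0, 0, 0, 0, 0, 0], [0, 0, 0, 0, 0, 0, 0], [0, 0, 0, 0, 0, 0, 0], [0, 0, 0, 0, 0, 0, 0]]

```text
time: 19.5
tool_pos: [0.607, -0.2398, 0.3303]
ee_rot: [0.747, 0.665, -0.0, -0.0]
force: [0.5, 1.1, -0.2]
gripper_width: 0.5
gripper_force: 0.0
```

```bash
python3 s.py; python3 look.py b1 clamp_hinge clamp_bar cassette; python3 -c "
from h import *
t=calibration('top');capture('top');print([(np.round(d['point'],1).tolist(),round(d['p'],2)) for d in models.pinpoint('top','clamp_bar')])
capture('side');print([(np.round(d['point'],1).tolist(),round(d['p'],2)) for d in models.pinpoint('side','clamp_bar')],r.read_state()['time'])"
```

```text
t 19.5 tcp [ 0.607  -0.2398  0.3303] F [ 0.5  1.1 -0.2] T [-0.03 -0.01 -0.  ] dock xy 0.1166 -0.0002 yaw 1.4541 tilt [-0.0009 -0.0004] g 0.4999817184980143 0.0
clamp_hinge [([226.6, 167.7], 0.75), ([76.1, 258.3], 0.64), ([328.7, 12.1], 0.62)]
clamp_bar [([270.4, 202.7], 0.82), ([10.0, 262.4], 0.78)]
cassette []
[ 0.61685136 -0.16627759  0.46204542] [ 0.6070162  -0.23980213  0.33027553] 19.7
[([404.7, 299.6], 0.97), ([365.5, 120.7], 0.75), ([266.0, 137.3], 0.56), ([150.7, 175.3], 0.18)]
[([237.6, 83.9], 0.94), ([214.3, 173.7], 0.81), ([377.1, 136.5], 0.54)] 19.9
```

View pics/b1.png

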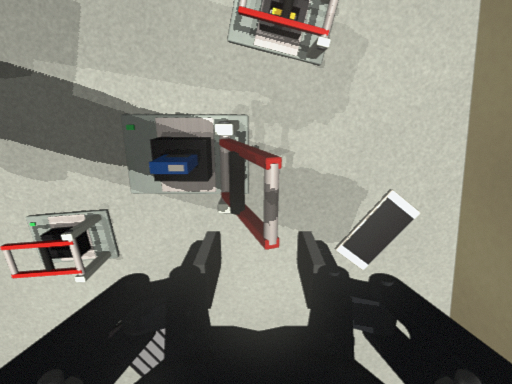

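The view shows the cassette standing in the nest at (175,162), with the clamp leaning back. Its steel bar runs (271,163)–(271,243), with its middle at about (271,203), almost between the fingers.

Run:
```python
from h import *
import pickle
b=pickle.load(open('b1.pkl','rb'))['c'];t=calibration('top');s=calibration('side')
x,e=tri([proj_ray(b,(270.6,203)),proj_ray(t,(365.8,120.3)),proj_ray(s,(238.5,83.7))]);print(x,e)
x,e=tri([proj_ray(b,(270.6,203)),proj_ray(t,(365.8,120.3))]);print(x,e)
x,e=tri([proj_ray(b,(270.6,203)),proj_ray(s,(238.5,83.7))]);print(x,e)
yaw=-.115;dx=np.array([np.cos(yaw),np.sin(yaw)]);dy=np.array([-dx[1],dx[0]]);O=np.array([.4912,-.2262])
for a in np.arange(1.7,2.0,.02):
    p=np.r_[O+dx*(.075-.145*np.cos(a)),.112+.145*np.sin(a)];print(round(a,2),p.round(4),pix(b,p).round(1),pix(t,p).round(1),pix(s,p).round(1))
```

```text
[ 0.6173703  -0.24099174  0.23913092] [np.float64(0.0024743027971595444), np.float64(0.0024735399042869616), np.float64(0.0014151697131416857)]
[ 0.61665396 -0.24117844  0.23937647] [np.float64(0.0023675885503609034), np.float64(0.0023675885503609217)]
[ 0.6185754  -0.2433925   0.23797772] [np.float64(0.0012247685299746338), np.float64(0.0012247685299746171)]
1.7 [ 0.5843 -0.2369  0.2558] [228.5 206.6] [367.1 132. ] [249.3  80.8]
1.72 [ 0.5871 -0.2373  0.2554] [232.2 206.4] [367.2 130.8] [248.4  80.7]
1.74 [ 0.59   -0.2376  0.2549] [235.9 206.2] [367.2 129.6] [247.5  80.6]
1.76 [ 0.5928 -0.2379  0.2544] [239.5 206. ] [367.3 128.4] [246.6  80.6]
1.78 [ 0.5956 -0.2383  0.2538] [243.2 205.8] [367.3 127.2] [245.7  80.6]
1.8 [ 0.5984 -0.2386  0.2532] [246.8 205.5] [367.3 126. ] [244.8  80.6]
1.82 [ 0.6012 -0.2389  0.2525] [250.4 205.2] [367.4 124.9] [243.9  80.6]
1.84 [ 0.604  -0.2392  0.2518] [253.9 204.9] [367.4 123.7] [243.   80.6]
1.86 [ 0.6068 -0.2396  0.251 ] [257.4 204.5] [367.4 122.6] [242.1  80.7]
1.88 [ 0.6095 -0.2399  0.2501] [260.8 204.2] [367.4 121.5] [241.3  80.8]
1.9 [ 0.6123 -0.2402  0.2492] [264.2 203.8] [367.4 120.4] [240.4  80.9]
1.92 [ 0.615  -0.2405  0.2482] [267.6 203.4] [367.4 119.3] [239.6  81. ]
1.94 [ 0.6177 -0.2408  0.2472] [270.9 203. ] [367.4 118.3] [238.7  81.1]
1.96 [ 0.6204 -0.2411  0.2462] [274.1 202.6] [367.4 117.3] [237.9  81.3]
1.98 [ 0.623  -0.2414  0.245 ] [277.3 202.1] [367.3 116.2] [237.1  81.4]
2.0 [ 0.6256 -0.2417  0.2438] [280.4 201.6] [367.3 115.2] [236.3  81.6]
```

apply_moves:
  plan:
    - [[0, 0.005, 0, 0, 0, 0, 0], [0, 0.0045, 0.02, 0, 0, 0, 0], [0, 0, 0.025, 0, 0, 0, 0], [0, 0, 0.025, 0, 0, 0, 0], [0, 0, 0.022, 0, 0, 0, 0], [0, 0, 0, 0, 0, 0, 0], [0, 0, 0, 0, 0, 0, 1], [0, 0, 0, 0, 0, 0, 1], [0, 0, 0, 0, 0, 0, 1], [0, 0, 0, 0, 0, 0, 1]]
  squeeze: 20

```text
time: 21.15
tool_pos: [0.6167, -0.2411, 0.2396]
ee_rot: [0.747, 0.665, 0.0, 0.001]
force: [1.0, -0.1, 6.2]
gripper_width: 0.132
gripper_force: 20.5
```

```bash
python3 s.py; python3 look.py b2 clamp_bar clamp_hinge
```

```text
t 21.15 tcp [ 0.6167 -0.2411  0.2396] F [ 1.  -0.1  6.2] T [-0.07 -0.06 -0.05] dock xy 0.1264 -0.0003 yaw 1.4539 tilt [ 0.0012 -0.0012] g 0.13249573043892238 20.4970720410347
clamp_bar [([258.2, 265.0], 0.95), ([205.2, 185.3], 0.26)]
clamp_hinge [([19.7, 294.4], 0.75), ([206.0, 188.3], 0.74)]
[ 0.6263489  -0.16746305  0.37129021] [ 0.61673205 -0.24109484  0.23958232] 21.3
```

```bash
python3 -c "
import numpy as np
a=np.linspace(1.933,.30,20);x=.075-.145*np.cos(a);z=.145*np.sin(a)
print(a.round(3)[9:]);print(np.c_[np.diff(x),-np.diff(z)].round(4).tolist())"
```

```text
[1.159 1.074 0.988 0.902 0.816 0.73  0.644 0.558 0.472 0.386 0.3  ]
[[-0.0118, -0.0039], [-0.0121, -0.0029], [-0.0123, -0.0018], [-0.0124, -0.0008], [-0.0125, 0.0003], [-0.0124, 0.0014], [-0.0122, 0.0024], [-0.012, 0.0035], [-0.0116, 0.0045], [-0.0112, 0.0055], [-0.0107, 0.0064], [-0.0101, 0.0073], [-0.0094, 0.0081], [-0.0087, 0.0089], [-0.0079, 0.0096], [-0.007, 0.0103], [-0.0061, 0.0108], [-0.0052, 0.0113], [-0.0042, 0.0117]]
```

apply_moves:
  plan:
    - [[0, -0.0118, -0.0039, 0, 0, 0, 1], [0, -0.0121, -0.0029, 0, 0, 0, 1], [0, -0.0123, -0.0018, 0, 0, 0, 1], [0, -0.0124, -0.0008, 0, 0, 0, 1], [0, -0.0125, 0.0003, 0, 0, 0, 1], [0, -0.0124, 0.0014, 0, 0, 0, 1], [0, -0.0122, 0.0024, 0, 0, 0, 1], [0, -0.012, 0.0035, 0, 0, 0, 1], [0, -0.0116, 0.0045, 0, 0, 0, 1], [0, 0, 0, 0, 0, 0, 1]]

```text
time: 22.55
tool_pos: [0.5064, -0.2278, 0.2355]
ee_rot: [0.747, 0.664, -0.001, -0.001]
force: [-3.3, 2.7, 2.3]
gripper_width: 0.132
gripper_force: 20.9
```

```bash
python3 s.py
```

```text
t 22.55 tcp [ 0.5064 -0.2278  0.2355] F [-3.3  2.7  2.3] T [ 0.46  0.65 -0.1 ] dock xy 0.0153 0.0002 yaw 1.4536 tilt [-0.0028  0.0003] g 0.13152474366998204 20.856065154075623
```

apply_moves:
  plan:
    - [[0, -0.0112, 0.0055, 0, 0, 0, 1], [0, -0.0107, 0.0064, 0, 0, 0, 1], [0, -0.0101, 0.0073, 0, 0, 0, 1], [0, -0.0094, 0.0081, 0, 0, 0, 1], [0, -0.0087, 0.0089, 0, 0, 0, 1], [0, -0.0079, 0.0096, 0, 0, 0, 1], [0, -0.007, 0.0103, 0, 0, 0, 1], [0, -0.0061, 0.0108, 0, 0, 0, 1], [0, -0.005, 0.0113, 0, 0, 0, 1], [0, 0, 0, 0, 0, 0, 1]]

```text
time: 23.8
tool_pos: [0.4313, -0.2192, 0.1561]
ee_rot: [0.747, 0.664, -0.001, -0.001]
force: [2.4, 1.2, -3.9]
gripper_width: 0.134
gripper_force: 21.1
```

```bash
python3 s.py
```

```text
t 23.8 tcp [ 0.4313 -0.2192  0.1561] F [ 2.4  1.2 -3.9] T [ 0.29 -0.51 -0.02] dock xy -0.0603 0.0001 yaw 1.4536 tilt [-0.003   0.0003] g 0.13431503694310684 21.05545699596405
```

apply_moves:
  plan:
    - [[0, -0.0022, 0.0048, 0, 0, 0, 1], [0, -0.0018, 0.0048, 0, 0, 0, 1], [0, -0.0014, 0.0048, 0, 0, 0, 1], [0, -0.0011, 0.0048, 0, 0, 0, 1], [0, -0.0008, 0.0048, 0, 0, 0, 1], [0, -0.0005, 0.0045, 0, 0, 0, 1], [0, 0, 0, 0, 0, 0, 1], [0, 0, 0, 0, 0, 0, 1], [0, 0, 0, 0, 0, 0, 1], [0, 0, 0, 0, 0, 0, 1]]
  squeeze: 30

```text
time: 25.05
tool_pos: [0.4234, -0.2182, 0.1283]
ee_rot: [0.747, 0.665, -0.001, -0.001]
force: [-6.1, 3.2, -1.5]
gripper_width: 0.125
gripper_force: 29.7
```

```bash
python3 s.py
```

```text
t 25.05 tcp [ 0.4234 -0.2182  0.1283] F [-6.1  3.2 -1.5] T [ 0.64  0.77 -0.09] dock xy -0.0682 0.0001 yaw 1.4537 tilt [-0.0035  0.0002] g 0.12459176104271234 29.661135971546173
```

apply_moves:
  plan:
    - [[0, -0.0005, 0.001, 0, 0, 0, 1], [0, -0.0005, 0.001, 0, 0, 0, 1], [0, -0.0002, 0.001, 0, 0, 0, 1], [0, -0.0002, 0.001, 0, 0, 0, 1], [0, -0.0002, 0.001, 0, 0, 0, 1], [0, -0.0001, 0.001, 0, 0, 0, 1], [0, -0.0001, 0.001, 0, 0, 0, 1], [0, -0.0001, 0.001, 0, 0, 0, 1], [0, -0.0001, 0.001, 0, 0, 0, 1], [0, 0, 0, 0, 0, 0, 1]]

```text
time: 26.3
tool_pos: [0.4221, -0.2181, 0.12]
ee_rot: [0.747, 0.665, -0.001, -0.0]
force: [-3.9, 4.4, 3.0]
gripper_width: 0.127
gripper_force: 30.2
```

```bash
python3 s.py
```

```text
t 26.3 tcp [ 0.4221 -0.2181  0.12  ] F [-3.9  4.4  3. ] T [ 0.71  0.4  -0.07] dock xy -0.0696 0.0001 yaw 1.4538 tilt [-0.0016 -0.0002] g 0.1271622122821303 30.176216661930084
```

apply_moves:
  plan:
    - [[0, -0.0002, 0.0008, 0, 0, 0, 1], [0, -0.0002, 0.0008, 0, 0, 0, 1], [0, -0.0001, 0.0008, 0, 0, 0, 1], [0, 0, 0.0008, 0, 0, 0, 1], [0, 0, 0.0008, 0, 0, 0, 1], [0, 0, 0.0008, 0, 0, 0, 1], [0, 0, 0.0008, 0, 0, 0, 1], [0, 0, 0, 0, 0, 0, 1], [0, 0, 0, 0, 0, 0, 1], [0, 0, 0, 0, 0, 0, 1]]

```text
time: 27.55
tool_pos: [0.4215, -0.2181, 0.1151]
ee_rot: [0.747, 0.665, -0.001, -0.0]
force: [-5.9, 4.3, 8.9]
gripper_width: 0.129
gripper_force: 30.9
```

```bash
python3 s.py
```

```text
t 27.55 tcp [ 0.4215 -0.2181  0.1151] F [-5.9  4.3  8.9] T [ 0.99  0.99 -0.04] dock xy -0.0701 0.0001 yaw 1.4538 tilt [-0.0012 -0.0005] g 0.12901845722672903 30.936048924922943
```

apply_moves:
  plan:
    - [[0, -0.0002, 0.0006, 0, 0, 0, 1], [0, -0.0002, 0.0006, 0, 0, 0, 1], [0, 0, 0.0006, 0, 0, 0, 1], [0, 0, 0.0006, 0, 0, 0, 1], [0, 0, 0.0006, 0, 0, 0, 1], [0, 0, 0, 0, 0, 0, 1], [0, 0, 0, 0, 0, 0, 1], [0, 0, 0, 0, 0, 0, 1], [0, 0, 0, 0, 0, 0, 1], [0, 0, 0, 0, 0, 0, 1]]

```text
time: 28.8
tool_pos: [0.4213, -0.218, 0.1122]
ee_rot: [0.747, 0.665, -0.001, -0.0]
force: [-5.1, 5.6, 9.5]
gripper_width: 0.127
gripper_force: 31.0
```

```bash
python3 s.py
```

```text
t 28.8 tcp [ 0.4213 -0.218   0.1122] F [-5.1  5.6  9.5] T [ 0.99  0.88 -0.08] dock xy -0.0704 0.0001 yaw 1.4538 tilt [-0.001  -0.0005] g 0.1273946663190501 31.00511759519577
```

apply_moves:
  plan:
    - [[0, 0, 0.0006, 0, 0, 0, 1], [0, 0, 0.0006, 0, 0, 0, 1], [0, 0, 0.0006, 0, 0, 0, 1], [0, 0, 0.0006, 0, 0, 0, 1], [0, 0, 0.0006, 0, 0, 0, 1], [0, 0, 0, 0, 0, 0, 1], [0, 0, 0, 0, 0, 0, 1], [0, 0, 0, 0, 0, 0, 1], [0, 0, 0, 0, 0, 0, 1], [0, 0, 0, 0, 0, 0, 1]]

```text
time: 30.05
tool_pos: [0.421, -0.218, 0.1091]
ee_rot: [0.747, 0.665, -0.001, -0.0]
force: [-7.5, 4.6, 9.6]
gripper_width: 0.128
gripper_force: 31.1
```

```bash
python3 s.py
```

```text
t 30.05 tcp [ 0.421  -0.218   0.1091] F [-7.5  4.6  9.6] T [ 1.01  1.13 -0.08] dock xy -0.0707 0.0001 yaw 1.4537 tilt [-0.0015 -0.0004] g 0.12812608536199716 31.09697163105011
```

Force is steady at about 9.6 N while the plate slides, and the angle is about 0.035. Continuing in smaller steps.

apply_moves:
  plan:
    - [[0, -0.0002, 0.0005, 0, 0, 0, 1], [0, -0.0002, 0.0005, 0, 0, 0, 1], [0, 0, 0.0005, 0, 0, 0, 1], [0, 0, 0.0005, 0, 0, 0, 1], [0, 0, 0, 0, 0, 0, 1], [0, 0, 0, 0, 0, 0, 1], [0, 0, 0, 0, 0, 0, 1], [0, 0, 0, 0, 0, 0, 1], [0, 0, 0, 0, 0, 0, 1], [0, 0, 0, 0, 0, 0, 1]]

```text
time: 31.3
tool_pos: [0.4209, -0.218, 0.1072]
ee_rot: [0.747, 0.665, -0.0, -0.0]
force: [-5.4, 5.2, 8.6]
gripper_width: 0.131
gripper_force: 31.1
```

```bash
python3 s.py
```

```text
t 31.3 tcp [ 0.4209 -0.218   0.1072] F [-5.4  5.2  8.6] T [ 1.01  0.85 -0.07] dock xy -0.0707 0.0001 yaw 1.4538 tilt [-0.0008 -0.0005] g 0.1308106063814093 31.104129552841187
```

apply_moves:
  plan:
    - [[0, 0, 0.0004, 0, 0, 0, 1], [0, 0, 0.0004, 0, 0, 0, 1], [0, 0, 0.0004, 0, 0, 0, 1], [0, 0, 0.0004, 0, 0, 0, 1], [0, 0, 0, 0, 0, 0, 1], [0, 0, 0, 0, 0, 0, 1], [0, 0, 0, 0, 0, 0, 1], [0, 0, 0, 0, 0, 0, 1], [0, 0, 0, 0, 0, 0, 1], [0, 0, 0, 0, 0, 0, 1]]

```text
time: 32.55
tool_pos: [0.4208, -0.218, 0.1055]
ee_rot: [0.747, 0.665, -0.001, -0.0]
force: [-6.1, 5.5, 8.5]
gripper_width: 0.129
gripper_force: 31.2
```

```bash
python3 s.py
```

```text
t 32.55 tcp [ 0.4208 -0.218   0.1055] F [-6.1  5.5  8.5] T [ 0.91  1.   -0.1 ] dock xy -0.0708 0.0001 yaw 1.4538 tilt [-0.001  -0.0005] g 0.1287286109386426 31.171697080135345
```

apply_moves:
  plan:
    - [[0, 0, 0.0004, 0, 0, 0, 1], [0, 0, 0.0004, 0, 0, 0, 1], [0, 0, 0.0004, 0, 0, 0, 1], [0, 0, 0, 0, 0, 0, 1], [0, 0, 0, 0, 0, 0, 1], [0, 0, 0, 0, 0, 0, 1], [0, 0, 0, 0, 0, 0, 1], [0, 0, 0, 0, 0, 0, 1], [0, 0, 0, 0, 0, 0, 1], [0, 0, 0, 0, 0, 0, 1]]

```text
time: 33.8
tool_pos: [0.4208, -0.218, 0.1043]
ee_rot: [0.747, 0.665, -0.001, -0.0]
force: [-5.8, 5.4, 8.4]
gripper_width: 0.128
gripper_force: 31.2
```

```bash
python3 s.py
```

```text
t 33.8 tcp [ 0.4208 -0.218   0.1043] F [-5.8  5.4  8.4] T [ 1.04  1.02 -0.05] dock xy -0.0709 0.0001 yaw 1.4538 tilt [-0.0011 -0.0005] g 0.12790401502777343 31.1809104681015
```

apply_moves:
  plan:
    - [[0, 0, 0.0004, 0, 0, 0, 1], [0, 0, 0.0004, 0, 0, 0, 1], [0, 0, 0.0004, 0, 0, 0, 1], [0, 0, 0, 0, 0, 0, 1], [0, 0, 0, 0, 0, 0, 1], [0, 0, 0, 0, 0, 0, 1], [0, 0, 0, 0, 0, 0, 1], [0, 0, 0, 0, 0, 0, 1], [0, 0, 0, 0, 0, 0, 1], [0, 0, 0, 0, 0, 0, 1]]

```text
time: 35.05
tool_pos: [0.4207, -0.218, 0.1031]
ee_rot: [0.747, 0.665, -0.001, -0.0]
force: [-6.9, 5.2, 9.7]
gripper_width: 0.13
gripper_force: 31.2
```

```bash
python3 s.py
```

```text
t 35.05 tcp [ 0.4207 -0.218   0.1031] F [-6.9  5.2  9.7] T [ 0.98  0.96 -0.05] dock xy -0.0709 0.0001 yaw 1.4538 tilt [-0.0012 -0.0004] g 0.12967839460549255 31.203669905662537
```

apply_moves:
  plan:
    - [[0, 0, 0.0004, 0, 0, 0, 1], [0, 0, 0.0004, 0, 0, 0, 1], [0, 0, 0.0004, 0, 0, 0, 1], [0, 0, 0.0003, 0, 0, 0, 1], [0, 0, 0, 0, 0, 0, 1], [0, 0, 0, 0, 0, 0, 1], [0, 0, 0, 0, 0, 0, 1], [0, 0, 0, 0, 0, 0, 1], [0, 0, 0, 0, 0, 0, 1], [0, 0, 0, 0, 0, 0, 1]]

```text
time: 36.3
tool_pos: [0.4207, -0.218, 0.1016]
ee_rot: [0.747, 0.665, -0.001, -0.0]
force: [-5.7, 5.7, 8.6]
gripper_width: 0.123
gripper_force: 31.3
```

```bash
python3 s.py; python3 look.py c1 clamp_bar
python3 - <<'E'
from h import *
im=capture('side');save('side2',im)
a=cv2.imread('pics/c1.png');b=cv2.imread('pics/side2.png')
b=cv2.resize(b[90:200,200:330],(520,440),interpolation=cv2.INTER_CUBIC)
a=cv2.resize(a,(0,0),fx=.5,fy=.5)
o=np.zeros((440,776,3),np.uint8);o[:,:520]=b;o[:192,520:]=a;cv2.imwrite('pics/mix.png',o)
E
```

```text
t 36.3 tcp [ 0.4207 -0.218   0.1016] F [-5.7  5.7  8.6] T [ 1.03  0.98 -0.06] dock xy -0.071 0.0001 yaw 1.4538 tilt [-0.0014 -0.0004] g 0.12261313631719681 31.251567006111145
clamp_bar [([260.4, 265.7], 0.88)]
[ 0.43064777 -0.1444607   0.23330625] [ 0.42070635 -0.21798402  0.1015722 ] 36.4
```

View pics/mix.png

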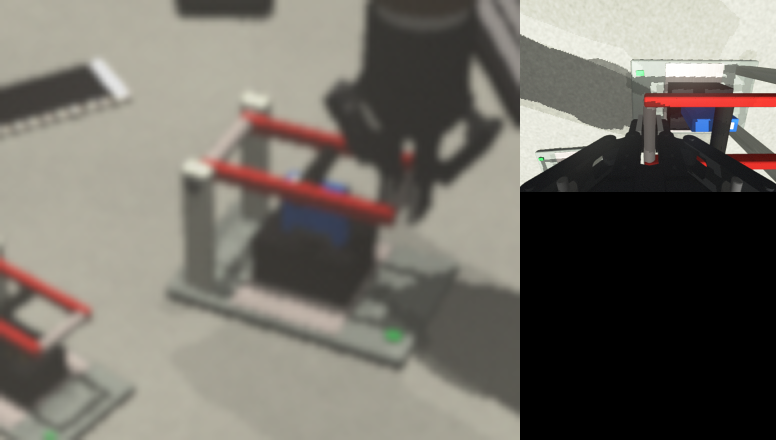

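The side crop shows the arms nearly level, with the roller on the cassette. The wrist inset shows the two red arms either side of the bar. I'll get the clamp angle from the arm edges in the wrist image.

Run:
```python
from h import *
import pickle
c=pickle.load(open('c1.pkl','rb'))['c']
im=cv2.imread('pics/c1.png');hsv=cv2.cvtColor(im,cv2.COLOR_BGR2HSV)
red=((hsv[...,0]<8)|(hsv[...,0]>172))&(hsv[...,1]>130)&(hsv[...,2]>60)
yaw=-.115;dx=np.array([np.cos(yaw),np.sin(yaw)]);dy=np.array([-dx[1],dx[0]]);O=np.array([.4912,-.2262])
for col in (290,320,350,400,450,500):
    rr=np.where(red[:,col])[0]; runs=np.split(rr,np.where(np.diff(rr)>2)[0]+1); print(col,[(int(q[0]),int(q[-1])) for q in runs if len(q)>3])
def P(x,y,z): return pix(c,np.r_[O+dx*x+dy*y,z])
for a in (-.01,0,.02,.04,.06):
    for s in (20,60,110,145):   # distance from hinge
        print(a,s,[P(.075-s/1e3*np.cos(a),y,.112+s/1e3*np.sin(a)+h).round(1).tolist() for y,h in((.029,-.004),(.029,.004),(-.029,.004))])
s=calibration('side')
for a in (-.02,0,.02,.04,.06,.1): print(a,pix(s,np.r_[O+dx*(.075-.145*np.cos(a))+dy*.033,.112+.145*np.sin(a)]),pix(s,np.r_[O+dx*.075+dy*.033,.112]))
```

```text
290 [(187, 213)]
320 [(188, 214)]
350 [(187, 213)]
400 [(187, 214)]
450 [(187, 213), (309, 331)]
500 [(187, 213), (308, 338)]
-0.01 20 [[520.3, 206.5], [536.3, 212.5], [503.8, 318.9]]
-0.01 60 [[435.9, 206.4], [446.7, 212.4], [424.8, 318.4]]
-0.01 110 [[331.2, 206.3], [335.6, 212.2], [326.9, 317.8]]
-0.01 145 [[258.5, 206.2], [258.5, 212.1], [258.8, 317.4]]
0 20 [[520.7, 206.6], [536.7, 212.7], [504.1, 319.2]]
0 60 [[436.7, 206.8], [447.5, 212.8], [425.5, 319.3]]
0 110 [[331.8, 207.0], [336.2, 213.1], [327.4, 319.4]]
0 145 [[258.5, 207.2], [258.5, 213.2], [258.8, 319.5]]
0.02 20 [[521.5, 206.9], [537.6, 213.0], [504.8, 319.8]]
0.02 60 [[438.2, 207.7], [449.3, 213.8], [426.9, 321.0]]
0.02 110 [[333.0, 208.6], [337.6, 214.9], [328.5, 322.6]]
0.02 145 [[258.6, 209.3], [258.5, 215.6], [258.9, 323.7]]
0.04 20 [[522.3, 207.2], [538.5, 213.3], [505.5, 320.3]]
0.04 60 [[439.9, 208.5], [451.1, 214.8], [428.3, 322.8]]
0.04 110 [[334.4, 210.3], [339.1, 216.7], [329.7, 325.8]]
0.04 145 [[258.7, 211.5], [258.7, 218.1], [259.0, 328.0]]
0.06 20 [[523.1, 207.5], [539.4, 213.6], [506.2, 320.9]]
0.06 60 [[441.6, 209.4], [453.1, 215.8], [429.9, 324.5]]
0.06 110 [[335.9, 212.0], [340.8, 218.6], [331.0, 329.2]]
0.06 145 [[259.0, 213.8], [259.0, 220.7], [259.3, 332.6]]
-0.02 [296.49062097 144.31321416] [251.21165753 131.12017832]
0 [296.56385452 143.50822254] [251.21165753 131.12017832]
0.02 [296.61844906 142.6950379 ] [251.21165753 131.12017832]
0.04 [296.65427511 141.87398111] [251.21165753 131.12017832]
0.06 [296.67121163 141.04538067] [251.21165753 131.12017832]
0.1 [296.64797548 139.36690015] [251.21165753 131.12017832]
```

The arm edges stay within 1 px along their whole length, so the clamp is level to within ±0.01 rad. A few more fine steps should confirm it has bottomed.

apply_moves:
  plan:
    - [[0, 0, 0.0004, 0, 0, 0, 1], [0, 0, 0.0004, 0, 0, 0, 1], [0, 0, 0.0004, 0, 0, 0, 1], [0, 0, 0, 0, 0, 0, 1], [0, 0, 0, 0, 0, 0, 1], [0, 0, 0, 0, 0, 0, 1], [0, 0, 0, 0, 0, 0, 1], [0, 0, 0, 0, 0, 0, 1], [0, 0, 0, 0, 0, 0, 1], [0, 0, 0, 0, 0, 0, 1]]

```text
time: 37.7
tool_pos: [0.4207, -0.218, 0.1004]
ee_rot: [0.747, 0.665, -0.001, -0.0]
force: [-5.0, 5.0, 9.1]
gripper_width: 0.128
gripper_force: 31.3
```

```bash
python3 s.py
```

```text
t 37.7 tcp [ 0.4207 -0.218   0.1004] F [-5.   5.   9.1] T [ 1.01  0.99 -0.08] dock xy -0.071 0.0001 yaw 1.4538 tilt [-0.0013 -0.0004] g 0.12826854214330974 31.26199185848236
```

apply_moves:
  plan:
    - [[0, 0, 0.0004, 0, 0, 0, 1], [0, 0, 0.0004, 0, 0, 0, 1], [0, 0, 0.0004, 0, 0, 0, 1], [0, 0, 0, 0, 0, 0, 1], [0, 0, 0, 0, 0, 0, 1], [0, 0, 0, 0, 0, 0, 1], [0, 0, 0, 0, 0, 0, 1], [0, 0, 0, 0, 0, 0, 1], [0, 0, 0, 0, 0, 0, 1], [0, 0, 0, 0, 0, 0, 1]]

```text
time: 38.95
tool_pos: [0.4207, -0.218, 0.0992]
ee_rot: [0.747, 0.665, -0.001, -0.0]
force: [-5.5, 5.4, 8.1]
gripper_width: 0.129
gripper_force: 31.3
```

```bash
python3 s.py; python3 look.py c2
python3 - <<'E'
from h import *
import pickle
yaw=-.115;dx=np.array([np.cos(yaw),np.sin(yaw)]);dy=np.array([-dx[1],dx[0]]);O=np.array([.4912,-.2262])
from scipy.optimize import least_squares
for t in ('c1','c2'):
    c=pickle.load(open(t+'.pkl','rb'))['c']
    im=cv2.imread(f'pics/{t}.png').astype(float);rd=im[...,2]-im[...,1]
    E=[]
    for col in range(285,506,20):
        v=rd[150:240,col-4:col+5].mean(1);h=v.max()/2
        i=np.where(v>h)[0];a,b=i[0],i[-1]
        up=150+a-1+(h-v[a-1])/(v[a]-v[a-1]);lo=150+b+(v[b]-h)/(v[b]-v[b+1]);E.append((col,up,lo))
    E=np.array(E);print(t,E[[0,3,6,9,11]].round(1).tolist(),'slopes',np.polyfit(E[:,0],E[:,1],1)[0]*200,np.polyfit(E[:,0],E[:,2],1)[0]*200)
E
```

```text
t 38.95 tcp [ 0.4207 -0.218   0.0992] F [-5.5  5.4  8.1] T [ 1.02  0.97 -0.08] dock xy -0.071 0.0001 yaw 1.4538 tilt [-0.0013 -0.0004] g 0.1293675549748398 31.281808018684387
[ 0.43064001 -0.14446088  0.23094262] [ 0.42072079 -0.2179754   0.09922536] 39.0
c1 [[285.0, 192.9, 212.5], [345.0, 192.7, 213.7], [405.0, 192.7, 213.7], [465.0, 192.6, 213.4], [505.0, 192.5, 213.4]] slopes -0.32297872926645915 0.05905956007778824
c2 [[285.0, 193.1, 212.6], [345.0, 193.2, 214.5], [405.0, 193.5, 214.7], [465.0, 193.5, 214.6], [505.0, 193.6, 214.8]] slopes 0.5781953605963905 0.9793485931335557
```

The bar is really moving with the tool and not slipping. From where the force first rose, home should be at TCP z of about 0.095–0.100, so I continue in fine steps.

apply_moves:
  plan:
    - [[0, 0, 0.0004, 0, 0, 0, 1], [0, 0, 0.0004, 0, 0, 0, 1], [0, 0, 0.0004, 0, 0, 0, 1], [0, 0, 0, 0, 0, 0, 1], [0, 0, 0, 0, 0, 0, 1], [0, 0, 0, 0, 0, 0, 1], [0, 0, 0, 0, 0, 0, 1], [0, 0, 0, 0, 0, 0, 1], [0, 0, 0, 0, 0, 0, 1], [0, 0, 0, 0, 0, 0, 1]]

```text
time: 40.25
tool_pos: [0.4207, -0.218, 0.0982]
ee_rot: [0.747, 0.665, -0.001, -0.0]
force: [-7.4, 5.8, 10.4]
gripper_width: 0.13
gripper_force: 31.5
```

```bash
python3 s.py
```

```text
t 40.25 tcp [ 0.4207 -0.218   0.0982] F [-7.4  5.8 10.4] T [ 1.05  1.14 -0.11] dock xy -0.071 0.0001 yaw 1.4538 tilt [-0.0013 -0.0005] g 0.1296111992467502 31.5350541472435
```

apply_moves:
  plan:
    - [[0, 0, 0.0004, 0, 0, 0, 1], [0, 0, 0.0004, 0, 0, 0, 1], [0, 0, 0.0002, 0, 0, 0, 1], [0, 0, 0, 0, 0, 0, 1], [0, 0, 0, 0, 0, 0, 1], [0, 0, 0, 0, 0, 0, 1], [0, 0, 0, 0, 0, 0, 1], [0, 0, 0, 0, 0, 0, 1], [0, 0, 0, 0, 0, 0, 1], [0, 0, 0, 0, 0, 0, 1]]

```text
time: 41.5
tool_pos: [0.4207, -0.218, 0.0977]
ee_rot: [0.747, 0.665, -0.001, -0.0]
force: [-9.3, 7.1, 14.4]
gripper_width: 0.128
gripper_force: 32.0
```

```bash
python3 s.py
```

```text
t 41.5 tcp [ 0.4207 -0.218   0.0977] F [-9.3  7.1 14.4] T [ 1.27  1.56 -0.05] dock xy -0.071 0.0001 yaw 1.4538 tilt [-0.0009 -0.0007] g 0.12806755822999172 31.952192187309265
```

Bottomed: force rose to 14.4 N. Release and retreat.

apply_moves:
  plan:
    - [[0, 0, 0, 0, 0, 0, 0.6], [0, 0, 0, 0, 0, 0, 0.4], [0, 0, 0, 0, 0, 0, 0.3], [0, 0, 0, 0, 0, 0, 0.3], [0, 0, -0.01, 0, 0, 0, 0.3], [0, 0, -0.02, 0, 0, 0, 0.3], [0, 0, -0.03, 0, 0, 0, 0.3], [0, 0, -0.03, 0, 0, 0, 0.3], [0, 0, -0.03, 0, 0, 0, 0.3], [0, 0, 0, 0, 0, 0, 0.3]]

```text
time: 42.75
tool_pos: [0.422, -0.2185, 0.2193]
ee_rot: [0.747, 0.665, 0.0, 0.002]
force: [0.2, 0.5, -0.5]
gripper_width: 0.353
gripper_force: 0.0
```

```bash
python3 s.py; python3 look.py e1 clamp_bar
python3 - <<'E'
from h import *
save('side3',capture('side'))
a=cv2.imread('pics/e1.png');b=cv2.imread('pics/side3.png')
b=cv2.resize(b[90:200,200:330],(390,330),interpolation=cv2.INTER_CUBIC)
a=cv2.resize(a[90:330,120:405],(0,0),fx=1.4,fy=1.4)
o=np.zeros((340,800,3),np.uint8);o[:330,:390]=b;o[:a.shape[0],395:395+a.shape[1]]=a;cv2.imwrite('pics/mix2.png',o)
E
```

```text
t 42.75 tcp [ 0.422  -0.2185  0.2193] F [ 0.2  0.5 -0.5] T [-0.01  0.01  0.01] dock xy -0.0696 -0.0002 yaw 1.4539 tilt [ 0.0029 -0.0024] g 0.35291204880617605 0.0
clamp_bar [([257.2, 193.3], 0.85), ([86.5, 311.8], 0.84)]
[ 0.43139854 -0.14469336  0.35088419] [ 0.42124205 -0.21808097  0.21646137] 42.85
```

View pics/mix2.png

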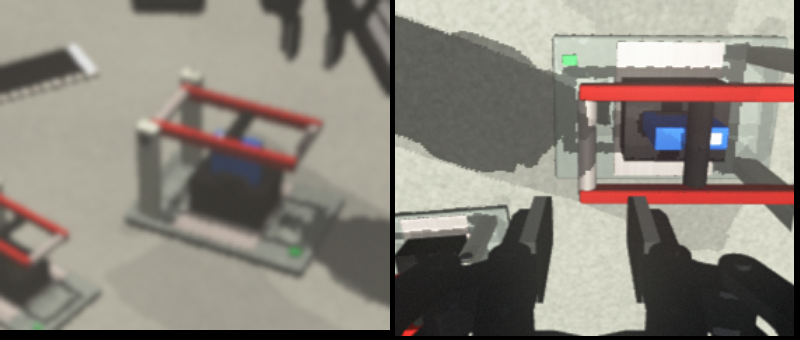

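The clamp is shut and level: the near arm's bar end at side pixel (299,143.7) matches the prediction for angle 0. The cassette is under the roller and the gripper is clear, so I'm handing in.

```bash
python3 -c "
from h import *
print(r.sign_off())"
```

```text
the job is handed in; nothing more can be done
None
```

The blue cassette is in the dock and driven home by the clamp (about 14 N on the bar, where it bottomed); the clamp is left shut, the gripper is clear, and the job was handed in after about 43 s, with no verdict returned.

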